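Fit the missing sprung roller into the take-off roller bed

ROBOT

A 7-joint arm with a two-finger parallel gripper is mounted at the origin on the work surface. World frame = base frame: x ahead of the robot, y to its left, z up, the work surface at z = 0. Lengths are in m, angles in degrees, forces in N, time in s.
With the tool pointing down it reaches from about 0.425 to 0.825 m from the base axis. Payload 3.6 kg.
Tool frame: the origin (TCP) lies midway between the tips of the shut fingers; the grasp point (between the pads) lies arm.grasp_offset behind it (arm.grasp_offset is the distance from the TCP to the grasp point, in m); x points along the fingers, y is the direction in which the jaws open and shut, and the axes are right-handed (so a half turn about x gives the same grasp; the last joint's range is limited). The gripper opens to 85 mm and grips with 20 to 120 N. Pads are 22 mm wide; open, the fingers measure 114 mm over their backs; the gripper's body (76 mm by 85 mm) begins 54 mm behind the grasp point. The pads swing forward as they close: fully open they stand 13 mm farther back than shut.
Start: joints at [-71.591, 35.231, -0.722, 81.555, 0.464, 63.22, -2.315], TCP at [0.222, 0.611, 0.231] pointing down, gripper open.
Joint ranges: [-178.69, 178.69], [-17.37, 117.87], [-77.05, 75.6], [15.02, 138.74], [-78.02, 258.01], [0.78, 113.62], [-162.83, 162.83]. Speed limits (degrees/s): [159.86, 159.86, 180, 180, 180, 180, 180].

INTERFACE

Orientations are given as [roll, pitch, yaw] about the fixed x, y, z axes, in that order (R = Rz(yaw) Ry(pitch) Rx(roll)).
In Python, from station import arm, cams gives the robot as it stands.
- The arm moves only by the shell command python3 -m pendant 'ROWS' [OPENING]. ROWS is JSON, a list of rows, each a list of 2 entries, a list of its own where there are three numbers: the shift along the tool's x, y, z in mm, then the turn about the tool's x in degrees. In form: [[[x, y, z], yaw], ...]. A call has exactly 10 rows; each row is the pose to reach, as a shift and turn from the pose commanded when the call began, along the tool's axes at that moment; what a row does not reach only later rows make up. A row lasts 1/10 s, in which the tool goes at most 50 mm and 8.59 degrees, less where a joint would pass 70% of its speed; a pose out of reach is approached as far as the arm can. A call with a gripper value outside its range is refused whole. OPENING is the opening, from 0 (shut) to 1 (fully open), set as the call begins (- or left out, the last holds). The fingers move at their own pace and stop on an object; the grip force is fixed at half the most. Time passes only in rows, so rows that repeat a pose let the fingers close, or fill a call up. It gives the time, the measured TCP pose, the force and the opening at its end, in the units of the state.
- arm.observe(): the state, without advancing time (a new reading comes with each control period).
- cams.capture(name): name is "side" or "top"; returns a dict with "frame" (384x512x3 uint8, red, green, blue), "z_map" (384x512 float32, m along the optical axis (not along the pixel's ray), 0 where there is no reading), "fx", "fy", "cx", "cy" (pixels), "rvec" (rotation vector, rad) and "tvec" (3), from world to camera coordinates, as OpenCV has them. Camera axes: x right, y down, z forward; pixel columns grow to the right and rows downward; lengths in m; the calibration is good to about 2 mm. A picture is of the moment at which its call begins.
- arm.sign_off(): hands the job in, once; it reports no verdict.
The state is a dict: "t": time; "q": joint angles; "joint_velocities": joint speeds; "tau": joint torques, N m; "eef_pos": TCP position; "ee_rot": TCP orientation; "wrist_force": force on the tool from outside, world axes, zero at the start; "ft_torque": the same for the moment, N m; "width": finger opening in m.
Only numpy, scipy, OpenCV 4.12 (cv2) and the standard library are available. Lean on these libraries where they do the work, as an engineer would, in place of code of your own. Each camera call takes 0.05 s, during which the arm holds its last target.

TASK

Fit the loose roller into the empty place of the roller bed. Start its long sprung pin in the recess of one rail while the short end is still up above the opposite rail, push against the spring until the short end can swing down inside that rail, then let the spring slide the short pin into its recess and let go. Be gentle: never force the roller against the bed, and leave the other things on the bench where they are.

Things in the scene. Friction and masses are not known exactly. Their poses are not given: they have to be found in the camera images.
- bed: Aluminium roller bed on screw feet, its underside 4 to 14 above the bench; origin at the centre of its underside, x across it (away from robot), y along it, z up. Two rails along y, 250 long, 16 thick, 75 high, inner faces 163 apart (x = -81.5, +81.5). Open between them but for tie bars (26 high) at y = -112, +112. Roller places at y = -80, 0, +80: two hold fitted rollers, one, varying, is empty.
- empty: The empty place (an unseen frame): origin midway between its two recesses, on their common axis, 65 above the bed's underside, 10 below the rails' top edges; axes as the bed's. Each rail's inner face has here one blind round recess: 11 diameter, 8 deep, square-edged. The roller must be tilted 11 to 15 degrees, its short end up, to enter. The rails are not to be loaded with more than 20 N.
- far_recess (a point): Centre of the floor (blind end) of the empty place's recess in the far rail: 89.5 along +x of empty. The mouth is 8 nearer. The neighbouring fitted rollers, like the loose one, lie on axes 80 apart along the bed and stand 81 above its underside.
- near_recess (a point): Centre of the floor of the empty place's recess in the rail nearer the robot: 89.5 along -x of empty. The mouth is 8 nearer to the middle.
- roller: Loose roller, 0.25 to 0.4 kg, lying on the bench at the robot's right: aluminium tube 32 diameter, 150 long; origin at the tube's centre, on its axis; x runs along the axis to the sprung end. At +x a sprung steel pin stands out 24 when free, at -x a short fixed pin stands out 10; both 8 diameter with 1.5 chamfered noses. Either end may go to either rail. It rolls if pushed sideways.
- spring_tip (a point): Tip of the sprung pin, on the roller's axis: 99 along +x of roller when free, 83 when pushed in to its stop. The spring pushes with 3 N when free, 5 N with the roller home (5 mm in), 9.4 N at the stop (16 mm in). With this tip on its recess floor, the short pin passes inside the other rail only when pushed in over 13 mm; while tilted, the tube meets the rail at about 14 mm in.
- fixed_tip (a point): Tip of the short fixed pin, on the roller's axis: 85 along -x of roller.
- ink_jar: Black ink jar, 72 diameter, 95 high, beyond the roller bed's right end; bystander.
- ink_jar2: Blue ink jar, 72 diameter, 95 high, at the right; bystander.
- tub: White open mixing tub, 110 diameter, 75 high, at the right; bystander.
- tape: Roll of brown tape lying flat, 96 diameter, 36 high, in front of the roller and the bed; bystander.
- squeegee: Wooden squeegee with a rubber blade, 240 long, 24 high, lying beyond the bed; bystander.
- spatula: Ink spatula, about 260 long, lying beyond the loose roller; bystander.
- parts_bin: Clear open bin 160 x 110 x 70 high, left of the bed; bystander.
Things that resemble listed ones, but are neither listed nor needed, are in the scene too. What is shaped like the roller but red is not meant.

How it is judged (in metres and radians):
On the way, in this order (a step that is already met when the one before it is completed fails the run):
1. the sprung pin is in one recess of the empty place while the short end is still up above the opposite rail (((distance between spring_tip and far_recess below 0.006 m and z of fixed_tip in the frame of empty above 0.013 m) or (distance between spring_tip and near_recess below 0.006 m and z of fixed_tip in the frame of empty above 0.013 m))), for 0.1 s.
2. the spring is pressed in and the short end is down between the rails (((distance between spring_tip and far_recess below 0.006 m and distance between spring_tip and roller below 0.0885 m and z of fixed_tip in the frame of empty below 0.007 m) or (distance between spring_tip and near_recess below 0.006 m and distance between spring_tip and roller below 0.0885 m and z of fixed_tip in the frame of empty below 0.007 m))), for 0.05 s.
At the end, for the whole second after the job is handed in: The roller sits in the empty place with the tip of the sprung pin within 4 mm of one recess's floor centre and the tip of the short pin within 4 mm of the opposite one's, released and at rest (under 20 mm/s) (((distance between spring_tip and far_recess below 0.004 m and distance between fixed_tip and near_recess below 0.004 m) or (distance between spring_tip and near_recess below 0.004 m and distance between fixed_tip and far_recess below 0.004 m)) and linear speed of roller below 0.02 m/s); the robot touches nothing.
It fails at once if the roller is pressed on the bed with more than 20 N (contact force between roller and bed above 20 N).
It fails at once if a bystander is moved more than 30 mm (distance of any of ink_jar, ink_jar2, tub, tape, squeegee, spatula, parts_bin from where it was at the start of the episode above 0.03 m).
It also fails if it takes over 62 s, if anything falls off the work surface, if the arm or the gripper's body presses on something with over 40 N, if the wrist force passes 120 N, or if a joint passes its speed limit or range.

## Working session

There is one attempt and no reset: what is moved stays moved. The work goes in short steps, Python scripts to look and compute and a shell command to move; the robot and the scene stay as the last step left them, time stands still between calls to the robot, and variables do not carry over. Pictures are saved under pics/ and viewed, and the job is handed in when it is done.

```bash
ls; mkdir -p pics; python3 - <<'E'
from station import arm, cams
import cv2, numpy as np
print(arm.observe()); print(arm.grasp_offset)
for n in ("side","top"):
    c=cams.capture(n); cv2.imwrite(f"pics/{n}0.png",c["frame"][:,:,::-1])
    np.savez(f"{n}0.npz",**c)
    print(n,c["fx"],c["fy"],c["cx"],c["cy"],c["rvec"],c["tvec"])
E
```

```text
pics
{'t': 0.0, 'q': array([-71.59192397,  35.2924276 ,  -0.72290122,  81.64313567,
         0.46248849,  63.21834027,  -2.31541549]), 'joint_velocities': array([ 0.00548687,  0.01200967, -0.01448357,  0.08944593, -0.00686328,
        0.13208169,  0.08183942]), 'tau': array([ 1.44980459e-05, -4.69234049e+01,  2.59097172e-01, -1.71037370e+01,
        9.96754883e-03,  9.54574352e-03,  1.66821599e-05]), 'eef_pos': array([0.22124791, 0.61036101, 0.23009165]), 'ee_rot': array([ -89.70369636,   89.84892648, -109.62764384]), 'wrist_force': array([-0.26415115, -0.78743274, -0.04518382]), 'ft_torque': array([-0.02331341,  0.0022968 ,  0.00770858]), 'width': 0.08518744733810579}
0.0187
side 452.92095523222287 452.92095523222287 259.7369845004681 191.48997370819 [ 0.36194736 -2.70912702  1.25367716] [0.48724069 0.13230925 1.59420982]
top 394.97197742431155 394.97197742431155 250.22526396017057 192.68940156845554 [ 2.21721428 -1.9874496   0.20533307] [-0.04311138  0.49557866  1.2066349 ]
```

View pics/side0.png

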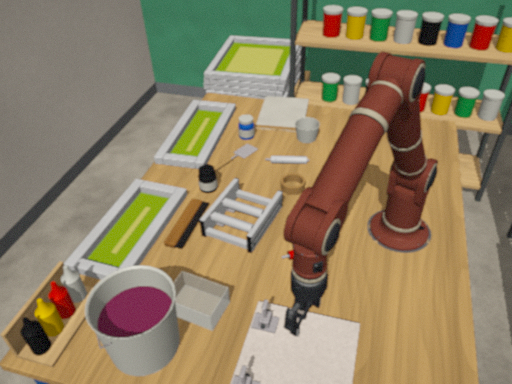

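View pics/top0.png

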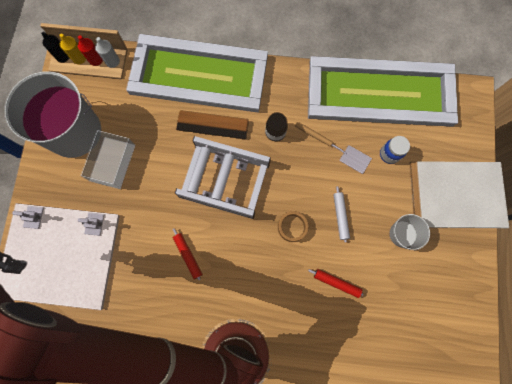

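```bash
cat > h.py <<'E'
import numpy as np, cv2
from scipy.spatial.transform import Rotation as R
def load(n): return dict(np.load(n))
def Rt(c): return cv2.Rodrigues(np.asarray(c["rvec"],float))[0], np.asarray(c["tvec"],float).ravel()
def ray_plane(c,uv,z):
    r,t=Rt(c); o=-r.T@t
    uv=np.atleast_2d(uv).astype(float)
    d=np.c_[(uv[:,0]-c["cx"])/c["fx"],(uv[:,1]-c["cy"])/c["fy"],np.ones(len(uv))]@r
    return o+d*((z-o[2])/d[:,2])[:,None]
def cloud(c):
    r,t=Rt(c); Z=c["z_map"]; v,u=np.mgrid[:Z.shape[0],:Z.shape[1]]
    P=np.dstack([(u-c["cx"])/c["fx"]*Z,(v-c["cy"])/c["fy"]*Z,Z])
    W=(P-t)@r; W[Z==0]=np.nan; return W
def proj(c,X):
    return cv2.projectPoints(np.atleast_2d(X).astype(float),np.asarray(c["rvec"],float),np.asarray(c["tvec"],float),np.array([[c["fx"],0,c["cx"]],[0,c["fy"],c["cy"]],[0,0,1]],float),None)[0][:,0]
E
python3 - <<'E'
from h import *
t=load("top0.npz"); s=load("side0.npz")
f=t["frame"]
a=cv2.resize(f[125:230,165:285],None,fx=6,fy=5.5 and 6,interpolation=cv2.INTER_CUBIC)[:,:,::-1]
cv2.imwrite("pics/bedtop.png",a[:600])
a=cv2.resize(f[180:250,320:365],None,fx=8,fy=8,interpolation=cv2.INTER_CUBIC)[:,:,::-1]
cv2.imwrite("pics/rolltop.png",a)
f=s["frame"]
cv2.imwrite("pics/bedside.png",cv2.resize(f[140:255,180:320],None,fx=5,fy=5,interpolation=cv2.INTER_CUBIC)[:,:,::-1])
W=cloud(t)
for p in [(197,165),(222,175),(240,180),(237,147),(215,197),(342,195),(342,230),(342,213),(325,180),(292,227)]:
    print(p,W[p[1],p[0]].round(4))
E
```

```text
(197, 165) [0.5609 0.1867 0.0845]
(222, 175) [0.5373 0.1044 0.0838]
(240, 180) [0.547  0.0511 0.0024]
(237, 147) [ 0.6622  0.0748 -0.0026]
(215, 197) [0.4648 0.1171 0.0857]
(342, 195) [ 0.5275 -0.2852  0.0263]
(342, 230) [ 0.413  -0.2912  0.0309]
(342, 213) [ 0.468  -0.2883  0.0286]
(325, 180) [ 0.5783 -0.2311  0.0007]
(292, 227) [ 0.4091 -0.1352  0.0025]
```

View pics/bedtop.png

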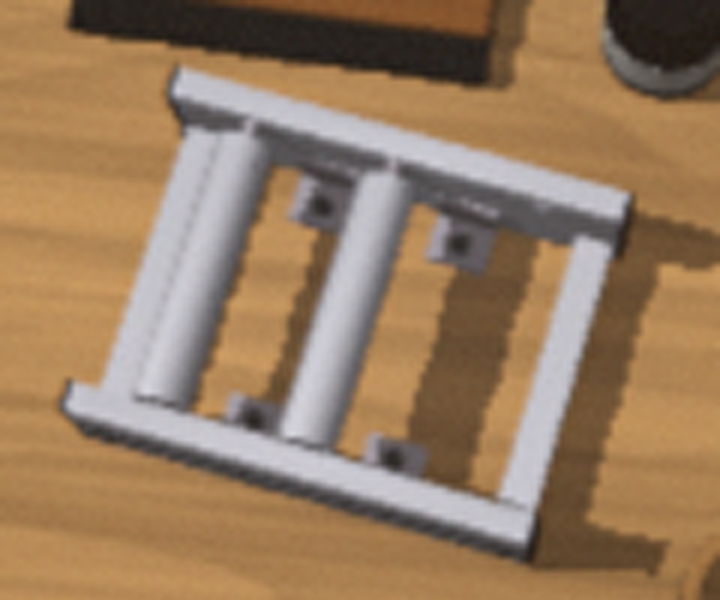

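View pics/rolltop.png

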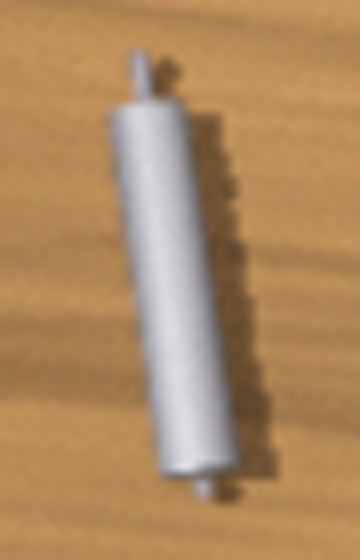

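View pics/bedside.png

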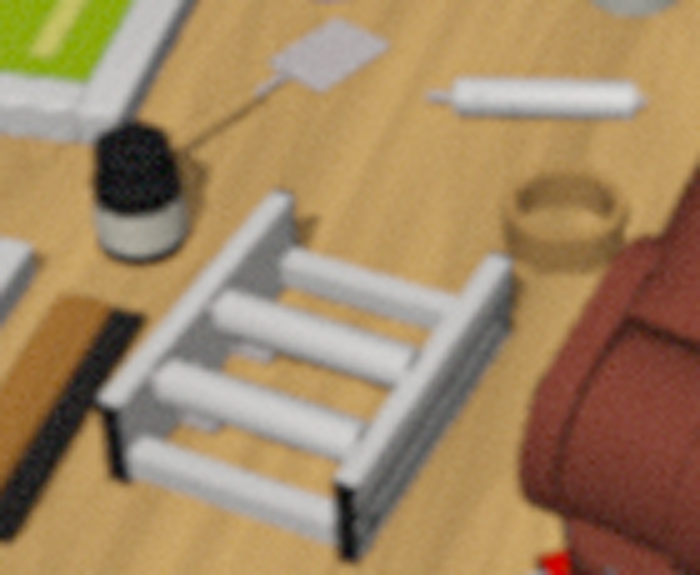

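```bash
python3 - <<'E'
from h import *
t=load("top0.npz"); s=load("side0.npz")
def mask(c,x0,y0,x1,y1):
    hsv=cv2.cvtColor(c["frame"],cv2.COLOR_RGB2HSV); m=np.zeros(hsv.shape[:2],np.uint8)
    m[y0:y1,x0:x1]=((hsv[y0:y1,x0:x1,1]<70)&(hsv[y0:y1,x0:x1,2]>90))*255
    return m
for n,c,b in (("top",t,(320,180,365,250)),("side",s,(262,150,312,168))):
    m=mask(c,*b); k,l,st,_=cv2.connectedComponentsWithStats(m); i=1+st[1:,4].argmax(); m=(l==i)
    v,u=np.nonzero(m); P=ray_plane(c,np.c_[u,v],0.016)[:,:2]
    mu=P.mean(0); w,V=np.linalg.eigh(np.cov((P-mu).T)); d=V[:,1]*np.sign(V[0,1]); nrm=np.array([-d[1],d[0]])
    a=(P-mu)@d; q=(P-mu)@nrm
    print(n,len(u),"mu",mu.round(4),"yaw",np.degrees(np.arctan2(d[1],d[0])).round(2),"ext",a.min().round(4),a.max().round(4))
    for lo in np.arange(-.11,.11,.01):
        k=(a>=lo)&(a<lo+.01)
        if k.any(): print(round(lo,3),k.sum(),(mu+d*(lo+.005)+nrm*(q[k].min()+q[k].max())/2).round(4),np.ptp(q[k]).round(4))
# bed rails cloud
W=cloud(t); m=mask(t,165,125,285,230)>0
P=W[m]; z=P[:,2]; print(np.histogram(z[np.isfinite(z)],bins=np.arange(-.01,.12,.005)))
E
```

```text
top 499 mu [ 0.4625 -0.2887] yaw 11.82 ext -0.0837 0.0977
-0.09 5 [ 0.3795 -0.3067] 0.0068
-0.08 25 [ 0.3892 -0.3042] 0.0296
-0.07 33 [ 0.399  -0.3022] 0.0323
-0.06 31 [ 0.4086 -0.2995] 0.0301
-0.05 32 [ 0.4184 -0.2977] 0.0325
-0.04 32 [ 0.4283 -0.2961] 0.0325
-0.03 33 [ 0.438  -0.2937] 0.0326
-0.02 31 [ 0.4477 -0.291 ] 0.0303
-0.01 30 [ 0.4578 -0.2903] 0.0304
-0.0 30 [ 0.4672 -0.2867] 0.03
0.01 31 [ 0.4773 -0.2859] 0.0305
0.02 32 [ 0.487  -0.2836] 0.0328
0.03 30 [ 0.4968 -0.2814] 0.0306
0.04 31 [ 0.5066 -0.2794] 0.0325
0.05 30 [ 0.5163 -0.2769] 0.0307
0.06 29 [ 0.5263 -0.276 ] 0.0302
0.07 20 [ 0.536  -0.2735] 0.0265
0.08 7 [ 0.5455 -0.2704] 0.0065
0.09 7 [ 0.5555 -0.269 ] 0.007
side 307 mu [ 0.4654 -0.291 ] yaw 10.66 ext -0.0839 0.0924
-0.09 3 [ 0.3815 -0.3048] 0.0141
-0.08 19 [ 0.3919 -0.306 ] 0.0498
-0.07 16 [ 0.4017 -0.3037] 0.0498
-0.06 23 [ 0.4114 -0.3012] 0.0501
-0.05 17 [ 0.4211 -0.2988] 0.0501
-0.04 18 [ 0.4308 -0.2962] 0.0501
-0.03 22 [ 0.4405 -0.2939] 0.0501
-0.02 16 [ 0.4502 -0.2914] 0.0498
-0.01 20 [ 0.46   -0.2892] 0.0496
-0.0 20 [ 0.4704 -0.2902] 0.0573
0.01 17 [ 0.4807 -0.2909] 0.0501
0.02 20 [ 0.4904 -0.2886] 0.0503
0.03 18 [ 0.5002 -0.2863] 0.0503
0.04 20 [ 0.5098 -0.2837] 0.0503
0.05 19 [ 0.5196 -0.2813] 0.0503
0.06 19 [ 0.5293 -0.2789] 0.0506
0.07 12 [ 0.5396 -0.2797] 0.0291
0.08 6 [ 0.548  -0.2702] 0.0144
0.09 2 [ 0.5584 -0.2715] 0.0071
(array([  4,  32,  37,  85, 111,  20,  16, 140, 343,  94,  16,  11,   9,
        21,  34,  51, 105, 443, 899, 355,  25,   0,   0,   0,   0]), array([-0.01 , -0.005,  0.   ,  0.005,  0.01 ,  0.015,  0.02 ,  0.025,
        0.03 ,  0.035,  0.04 ,  0.045,  0.05 ,  0.055,  0.06 ,  0.065,
        0.07 ,  0.075,  0.08 ,  0.085,  0.09 ,  0.095,  0.1  ,  0.105,
        0.11 ,  0.115]))
```

```bash
python3 - <<'E'
from h import *
t=load("top0.npz"); s=load("side0.npz")
# corners (crop coords -> full) of rail tops, top view; crop offset (165,125) scale 6
top=np.array([[180,67],[631,192],[70,383],[535,512]])/6+[165-.42,125-.42]  # far-left, far-right, near-left, near-right outer/upper
sid=np.array([[287,192],[103,403],[503,253],[340,488]])/5+[180-.4,140-.4]
def tri(p,q):
    o=[]
    for c in (t,s): pass
    M=[np.array([[c["fx"],0,c["cx"]],[0,c["fy"],c["cy"]],[0,0,1]])@np.c_[Rt(c)] for c in (t,s)]
    X=cv2.triangulatePoints(M[0],M[1],p.T.astype(float),q.T.astype(float)); return (X[:3]/X[3]).T
for z in (.08,.084,.088): print(z,ray_plane(t,top,z).round(4).tolist(),ray_plane(s,sid,z).round(4).tolist())
E
```

```text
0.08 [[0.6578, 0.2086, 0.08], [0.6146, -0.0384, 0.08], [0.4799, 0.2415, 0.08], [0.4386, -0.0063, 0.08]] [[0.6051, -0.0403, 0.08], [0.6551, 0.2093, 0.08], [0.4306, -0.0112, 0.08], [0.4763, 0.2451, 0.08]]
0.084 [[0.6565, 0.2078, 0.084], [0.6134, -0.0383, 0.084], [0.4791, 0.2406, 0.084], [0.4379, -0.0064, 0.084]] [[0.6033, -0.0356, 0.084], [0.6532, 0.2131, 0.084], [0.4295, -0.0066, 0.084], [0.4751, 0.2488, 0.084]]
0.088 [[0.6551, 0.207, 0.088], [0.6121, -0.0383, 0.088], [0.4783, 0.2398, 0.088], [0.4373, -0.0064, 0.088]] [[0.6016, -0.0308, 0.088], [0.6512, 0.2169, 0.088], [0.4284, -0.0019, 0.088], [0.4738, 0.2524, 0.088]]
```

```bash
python3 - <<'E'
from h import *
t=load("top0.npz"); s=load("side0.npz")
for c in (t,s):
    r,tt=Rt(c); print("cam",(-r.T@tt).round(3))
from scipy.ndimage import map_coordinates
yaw=np.radians(-9.8); ex=np.array([np.cos(yaw),np.sin(yaw)]); ey=np.array([-ex[1],ex[0]]); o=np.array([.5467,.1010])
z=.084
for n,c in (("top",t),("side",s)):
    g=c["frame"].astype(float).mean(2)
    X=np.arange(-.11,.11,.0005)
    for (y0,y1) in ((-.11,-.045),(-.03,.03),(.05,.11)):
        prof=[]
        for y in np.linspace(y0,y1,40):
            p=o+np.outer(X,ex)+y*ey; uv=proj(c,np.c_[p,np.full(len(X),z)])
            prof.append(map_coordinates(g,[uv[:,1],uv[:,0]],order=1))
        pr=np.mean(prof,0); gr=np.gradient(pr)
        pk=[(round(X[i]*1000,1),round(gr[i],1)) for i in range(2,len(X)-2) if abs(gr[i])>1.2 and abs(gr[i])==abs(gr[max(0,i-8):i+9]).max()]
        print(n,y0,pk)
    Y=np.arange(-.14,.14,.0005)
    for x in (-.0895,.0895):
        prof=[]
        for dx in np.linspace(-.005,.005,11):
            p=o+np.outer(Y,ey)+(x+dx)*ex; uv=proj(c,np.c_[p,np.full(len(Y),z)])
            prof.append(map_coordinates(g,[uv[:,1],uv[:,0]],order=1))
        pr=np.mean(prof,0); gr=np.gradient(pr)
        print(n,"rail",x,[(round(Y[i]*1000,1),round(gr[i],1)) for i in range(2,len(Y)-2) if abs(gr[i])>2 and abs(gr[i])==abs(gr[max(0,i-8):i+9]).max()])
    # fitted rollers edges along y at z=h (axis z = .084-.010)
    for za in (.074,):
      for xx in (-.05,0,.05):
        prof=[]
        for dx in np.linspace(-.02,.02,30):
            p=o+np.outer(Y,ey)+(xx+dx)*ex; uv=proj(c,np.c_[p,np.full(len(Y),za)])
            prof.append(map_coordinates(g,[uv[:,1],uv[:,0]],order=1))
        pr=np.mean(prof,0); gr=np.gradient(pr)
        print(n,"rollers",xx,[(round(Y[i]*1000,1),round(gr[i],1)) for i in range(2,len(Y)-2) if abs(gr[i])>1.5 and abs(gr[i])==abs(gr[max(0,i-8):i+9]).max()])
E
```

```text
cam [ 0.239 -0.02   1.283]
cam [0.138 1.216 1.139]
top -0.11 [(np.float64(-106.0), np.float64(10.4)), (np.float64(-89.5), np.float64(-10.4)), (np.float64(50.5), np.float64(-2.4)), (np.float64(61.0), np.float64(-1.9)), (np.float64(73.0), np.float64(8.9)), (np.float64(89.0), np.float64(-6.5))]
top -0.03 [(np.float64(-105.5), np.float64(10.2)), (np.float64(-89.5), np.float64(-9.6)), (np.float64(51.5), np.float64(-1.5)), (np.float64(62.5), np.float64(-3.6)), (np.float64(73.5), np.float64(8.9)), (np.float64(89.5), np.float64(-6.3))]
top 0.05 [(np.float64(-105.5), np.float64(10.3)), (np.float64(-89.5), np.float64(-6.2)), (np.float64(61.5), np.float64(-4.5)), (np.float64(74.0), np.float64(8.8)), (np.float64(90.0), np.float64(-5.2)), (np.float64(107.0), np.float64(-5.3))]
top rail -0.0895 [(np.float64(-124.0), np.float64(13.5)), (np.float64(-103.5), np.float64(-3.8)), (np.float64(-51.0), np.float64(-2.2)), (np.float64(-38.5), np.float64(2.5)), (np.float64(13.0), np.float64(-2.2)), (np.float64(32.0), np.float64(2.3)), (np.float64(58.5), np.float64(-2.1)), (np.float64(93.5), np.float64(2.9)), 
[... 2478 characters left out ...]
5), np.float64(2.1)), (np.float64(20.5), np.float64(-2.8)), (np.float64(64.5), np.float64(2.2)), (np.float64(99.5), np.float64(-2.4)), (np.float64(137.5), np.float64(2.3))]
side rollers 0 [(np.float64(-80.0), np.float64(2.1)), (np.float64(-58.5), np.float64(-1.5)), (np.float64(-17.5), np.float64(2.1)), (np.float64(21.0), np.float64(-2.7)), (np.float64(63.5), np.float64(2.4)), (np.float64(98.0), np.float64(-2.2)), (np.float64(135.0), np.float64(2.2))]
side rollers 0.05 [(np.float64(-82.5), np.float64(1.8)), (np.float64(-19.5), np.float64(3.3)), (np.float64(19.0), np.float64(-2.4)), (np.float64(62.0), np.float64(3.5)), (np.float64(97.5), np.float64(-2.3)), (np.float64(134.0), np.float64(1.8))]
```

```bash
cat >> h.py <<'E'
def tool(o): 
    return R.from_euler('xyz',o["ee_rot"],degrees=True).as_matrix(), np.asarray(o["eef_pos"])
def plan(o,tgt,axis_yaw):
    M,p=tool(o); sh=M.T@(np.asarray(tgt)-p)*1000
    yz=np.degrees(np.arctan2(M[1,1],M[0,1])) # yaw of tool y
    # turn about tool x (down): positive turn -> world yaw decreases if x down
    sgn=np.sign(M[2,0])
    out=[]
    for a in (90,-90):
        d=(axis_yaw+a-yz+180)%360-180; out.append(round(d*sgn,2))
    return sh.round(1),out
E
python3 - <<'E'
from h import *
from station import arm
o=arm.observe(); M,p=tool(o); print(M.round(4))
print(plan(o,[.463,-.289,.15],11.9))
t=load("top0.npz"); s=load("side0.npz")
yaw=np.radians(-10.2); ex=np.array([np.cos(yaw),np.sin(yaw),0]); ey=np.array([-ex[1],ex[0],0]); b=np.array([.5387,.1020,.083])
for n,c in (("top",t),("side",s)):
    W=cloud(c)
    L=(W-b); X=L@ex; Y=L@ey
    for sx in(-1,1):
        k=(abs(X-sx*.0895)<.005)&(abs(Y)<.115)&(abs(L[...,2])<.02); print(n,sx,k.sum(),np.nanmedian(W[k][:,2]).round(4),np.nanmean(W[k][:,2]).round(4))
    k=(abs(W[...,0]-.45)<.05)&(abs(W[...,1]+.06)<.03); print("table",np.nanmedian(W[k][:,2]))
E
```

```text
[[-7.000e-04  3.408e-01  9.401e-01]
 [-2.200e-03  9.401e-01 -3.408e-01]
 [-1.000e+00 -2.300e-03  1.000e-04]]
(array([  82. , -763.1,  533.7]), [np.float64(-31.82), np.float64(148.18)])
top -1 233 0.0812 0.0813
top 1 214 0.081 0.0807
table -5.378599060640786e-05
side -1 184 0.0801 0.0782
side 1 165 0.0804 0.0782
table 0.0006622039840419384
```

```bash
python3 -m pendant '[[[0,-20,25],0],[[0,-50,60],-2],[[0,-80,95],-4],[[0,-110,130],-6],[[0,-140,165],-8],[[0,-170,200],-10],[[0,-200,235],-12],[[0,-230,270],-14],[[0,-260,305],-16],[[0,-290,340],-18]]' 0.8
python3 - <<'E'
from h import *
from station import arm
o=arm.observe(); print(o["eef_pos"],o["q"])
print(plan(o,[.463,-.289,.12],11.9))
E
```

```text
t: 1.1
eef_pos: [0.4427, 0.2207, 0.2311]
ee_rot: [-148.0, 90.0, -149.8]
wrist_force: [-0.2, -0.4, -0.6]
width: 0.0684
[0.44274516 0.22069474 0.23111196] [-27.07888804  21.56989562  -2.70061112 106.63434835   1.26247603
  51.85473933  57.7947435 ]
(array([ 111.2, -508.8,   36.6]), [np.float64(-13.73), np.float64(166.27)])
```

```bash
python3 -m pendant '[[[0,-30,2],-1],[[0,-75,5],-2],[[0,-120,9],-4],[[0,-165,12],-5],[[5,-210,15],-7],[[10,-255,18],-8],[[20,-300,22],-9],[[30,-345,26],-11],[[40,-390,29],-12],[[50,-430,32],-13.7]]' 0.65
python3 -m pendant '[[[10,-35,2],0],[[20,-60,4],0],[[30,-75,5],0],[[40,-79,5],0],[[50,-79,5],0],[[60,-79,5],0],[[60,-79,5],0],[[60,-79,5],0],[[60,-79,5],0],[[60,-79,5],0]]'
python3 - <<'E'
from h import *
from station import arm,cams
o=arm.observe(); print(o["eef_pos"],o["q"])
print(plan(o,[.463,-.289,.12],11.9))
for n in ("side","top"):
    c=cams.capture(n); np.savez(f"{n}1.npz",**c)
    uv=proj(c,[[.463,-.289,.05]])[0].astype(int)
    f=c["frame"][max(0,uv[1]-55):uv[1]+55,max(0,uv[0]-70):uv[0]+70]
    cv2.imwrite(f"pics/{n}1.png",cv2.resize(f,None,fx=5,fy=5,interpolation=cv2.INTER_CUBIC)[:,:,::-1])
E
```

```text
t: 2.1
eef_pos: [0.4593, -0.2107, 0.1807]
ee_rot: [-160.3, 90.0, -148.5]
wrist_force: [0.7, -0.1, -0.4]
width: 0.0555
t: 3.1
eef_pos: [0.4813, -0.2845, 0.122]
ee_rot: [-40.5, 89.9, -28.7]
wrist_force: [0.3, -0.1, -0.5]
width: 0.0556
[ 0.48128406 -0.28450347  0.12195657] [ 28.23737193  34.69078296   0.17225524 104.12179494  -0.14849493
  41.11670094 130.28888849]
(array([  1.9,  -0.7, -18.8]), [np.float64(-0.1), np.float64(179.9)])
```

View pics/side1.png

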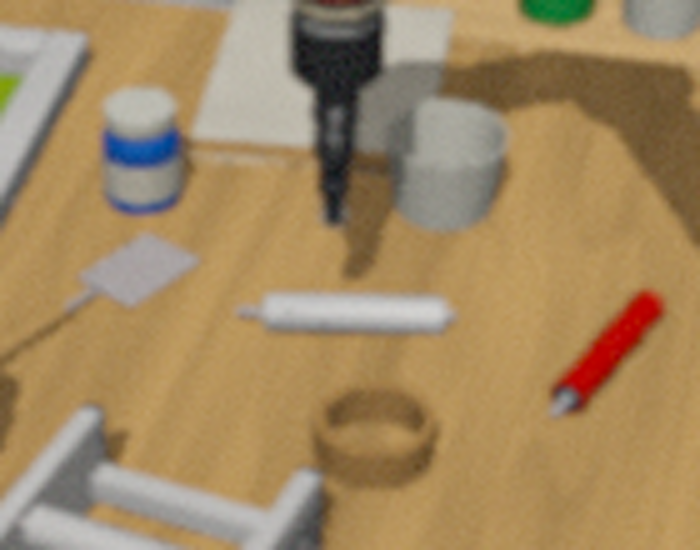

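View pics/top1.png

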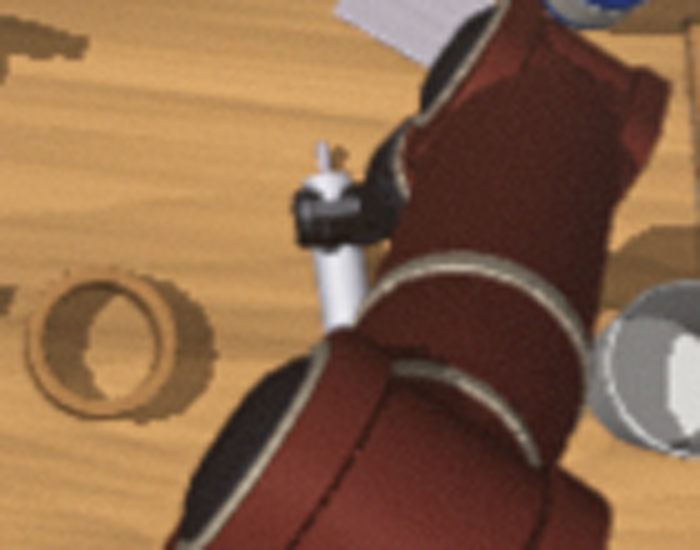

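```bash
python3 -m pendant '[[[0,0,-19],0],[[20,0,-19],0],[[40,0,-19],0],[[60,0,-19],0],[[80,0,-19],0],[[95,0,-19],0],[[105,0,-19],0],[[112,0,-19],0],[[117,0,-19],0],[[119,0,-19],0]]'
python3 -m pendant '[[[0.5,0,0],0],[[0.5,0,0],0],[[0.5,0,0],0],[[0.5,0,0],0],[[0.5,0,0],0],[[0.5,0,0],0],[[0.5,0,0],0],[[0.5,0,0],0],[[0.5,0,0],0],[[0.5,0,0],0]]' 0.1
python3 - <<'E'
from h import *
from station import arm,cams
o=arm.observe(); print(o["eef_pos"],o["wrist_force"],o["width"])
for n in ("side",):
    c=cams.capture(n); np.savez(f"{n}2.npz",**c)
    uv=proj(c,[[.463,-.289,.03]])[0].astype(int)
    f=c["frame"][max(0,uv[1]-35):uv[1]+35,max(0,uv[0]-45):uv[0]+45]
    cv2.imwrite(f"pics/{n}2.png",cv2.resize(f,None,fx=8,fy=8,interpolation=cv2.INTER_CUBIC)[:,:,::-1])
E
```

```text
t: 4.2
eef_pos: [0.4624, -0.2886, 0.0023]
ee_rot: [-57.9, 90.0, -46.1]
wrist_force: [0.4, 0.9, -0.2]
width: 0.0555
t: 5.2
eef_pos: [0.4628, -0.2891, 0.0025]
ee_rot: [-54.1, 89.9, -42.3]
wrist_force: [-0.4, -0.7, 5.9]
width: 0.0299
[ 0.46276046 -0.28906517  0.00249575] [-0.40612084 -0.65715532  5.85915793] 0.029941504143401795
```

View pics/side2.png

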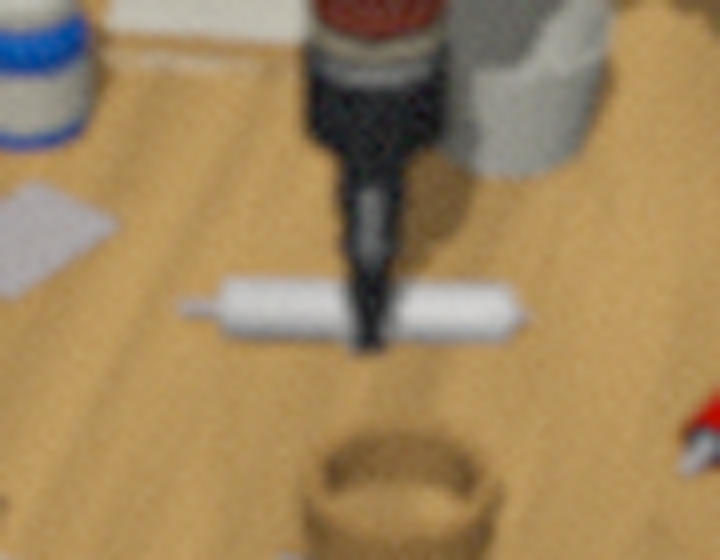

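```bash
python3 -m pendant '[[[-5,0,0],0],[[-15,0,0],0],[[-30,0,0],0],[[-50,0,0],0],[[-70,0,0],0],[[-90,0,0],0],[[-110,0,0],0],[[-125,0,0],0],[[-135,0,0],0],[[-140,0,0],0]]'
python3 - <<'E'
from h import *
from station import arm,cams
o=arm.observe(); print(o["eef_pos"],o["wrist_force"],o["width"])
print(plan(o,[.525,.0235,.143],-10.2))
for n in ("side",):
    c=cams.capture(n); np.savez(f"{n}3.npz",**c)
    uv=proj(c,[[.463,-.289,.16]])[0].astype(int)
    f=c["frame"][max(0,uv[1]-35):uv[1]+35,max(0,uv[0]-45):uv[0]+45]
    cv2.imwrite(f"pics/{n}3.png",cv2.resize(f,None,fx=8,fy=8,interpolation=cv2.INTER_CUBIC)[:,:,::-1])
E
```

```text
t: 6.25
eef_pos: [0.4621, -0.2882, 0.1425]
ee_rot: [14.4, 90.0, 26.2]
wrist_force: [-0.4, 0.2, -3.9]
width: 0.03
[ 0.46210608 -0.28817303  0.14252952] [-0.41978291  0.1540951  -3.87992557] 0.03002856636009264
(array([ -0.4, 292.3, 125.2]), [np.float64(21.99), np.float64(-158.01)])
```

View pics/side3.png

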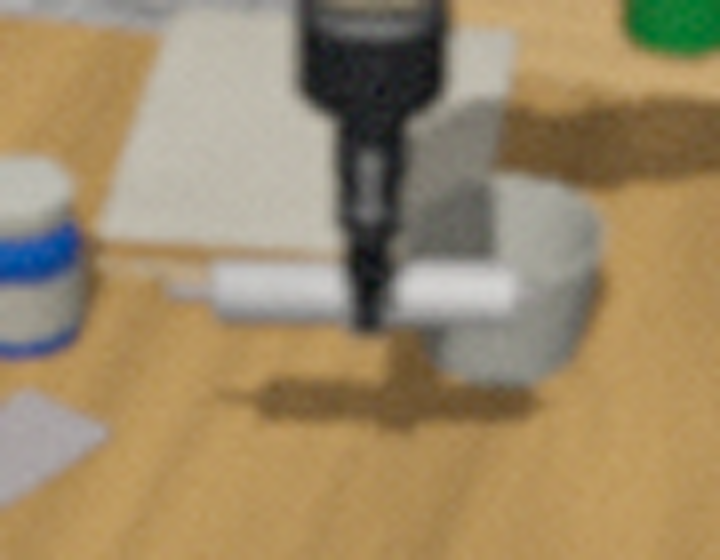

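```bash
python3 - <<'E'
from h import *
from station import arm
t=load("top0.npz"); s=load("side0.npz")
for n,c,b in (("top",t,(270,205,315,250)),("side",s,(276,170,308,198))):
    W=cloud(c); P=W[b[1]:b[3],b[0]:b[2]].reshape(-1,3); P=P[(P[:,2]>.028)&(P[:,2]<.06)]
    (cx,cy),r=cv2.minEnclosingCircle(P[:,:2].astype(np.float32)); print(n,len(P),cx,cy,r,np.median(P[:,2]))
# black jar
W=cloud(t); P=W[110:145,258:295].reshape(-1,3); P=P[P[:,2]>.07]; print("jar",np.median(P,0))
o=arm.observe()
C=np.array([.41,-.135])
E
```

```text
top 283 0.41036468744277954 -0.13490881025791168 0.04836908355355263 0.03487493113217719
side 166 0.40932711958885193 -0.1329910159111023 0.0511692576110363 0.03525483794725326
jar [ 0.72579314 -0.04972777  0.09388653]
```

```bash
python3 -m pendant '[[[0,20,8],0],[[0,50,22],0],[[0,80,36],0],[[0,110,50],0],[[0,135,62],0],[[10,150,70],0],[[30,161,74],0],[[50,161,74],0],[[70,161,74],0],[[85,161,74],0]]'
python3 - <<'E'
from h import *
from station import arm,cams
import time
o=arm.observe(); print(o["eef_pos"],o["wrist_force"],o["ft_torque"],o["width"])
print(plan(o,[.501,-.115,.0385],11.9))
E
```

```text
t: 7.3
eef_pos: [0.5007, -0.1152, 0.0549]
ee_rot: [156.5, 89.8, 168.3]
wrist_force: [0.3, 0.2, -3.4]
width: 0.0301
[ 0.50069764 -0.11519661  0.0548595 ] [ 0.32637164  0.21532515 -3.44740454] [ 0.03691266  0.02171368 -0.00812658] 0.030128881256736822
(array([16.4,  0.1,  0.4]), [np.float64(-0.09), np.float64(179.91)])
```

```bash
python3 -m pendant '[[[6,0,0],0],[[11,0,0],0],[[14,0,0],0],[[15,0,0],0],[[16,0,0],0],[[17,0,0],0],[[18,0,0],0],[[19,0,0],0],[[20,0,0],0],[[20,0,0],0]]'
python3 - <<'E'
from h import *
from station import arm,cams
o=arm.observe(); print(o["eef_pos"],o["wrist_force"],o["ft_torque"],o["width"])
c=cams.capture("side"); np.savez(f"side4.npz",**c)
uv=proj(c,[[.5,-.115,.05]])[0].astype(int)
f=c["frame"][max(0,uv[1]-40):uv[1]+35,max(0,uv[0]-45):uv[0]+45]
cv2.imwrite(f"pics/side4.png",cv2.resize(f,None,fx=8,fy=8,interpolation=cv2.INTER_CUBIC)[:,:,::-1])
E
```

```text
t: 8.3
eef_pos: [0.5023, -0.1158, 0.0373]
ee_rot: [-20.6, 89.9, -8.9]
wrist_force: [-0.0, 0.7, 2.0]
width: 0.0303
[ 0.50234025 -0.11575595  0.03730214] [-0.01785642  0.70083345  2.01701594] [0.04727399 0.21794144 0.00559791] 0.030286837283639487
```

View pics/side4.png

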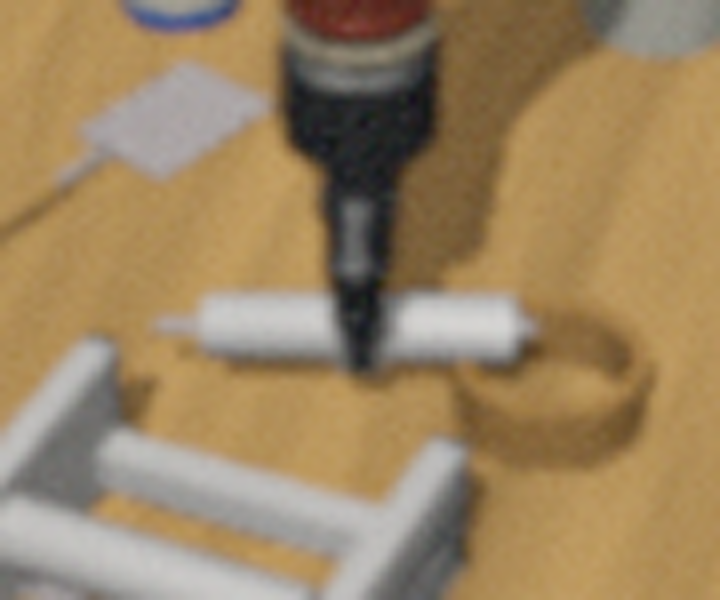

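```bash
python3 -m pendant '[[[1,0,0],0],[[2,0,0],0],[[3,0,0],0],[[4,0,0],0],[[5,0,0],0],[[6,0,0],0],[[6.5,0,0],0],[[7,0,0],0],[[7,0,0],0],[[7,0,0],0]]'
python3 - <<'E'
from h import *
from station import arm,cams
o=arm.observe(); print(o["eef_pos"],o["wrist_force"],o["ft_torque"],o["width"])
c=cams.capture("side"); np.savez(f"side5.npz",**c)
uv=proj(c,[[.5,-.115,.05]])[0].astype(int)
f=c["frame"][max(0,uv[1]-40):uv[1]+35,max(0,uv[0]-45):uv[0]+45]
cv2.imwrite(f"pics/side5.png",cv2.resize(f,None,fx=8,fy=8,interpolation=cv2.INTER_CUBIC)[:,:,::-1])
E
```

```text
t: 9.35
eef_pos: [0.5046, -0.1156, 0.0308]
ee_rot: [-15.5, 89.7, -3.6]
wrist_force: [3.4, 1.1, 6.3]
width: 0.0303
[ 0.50460236 -0.11555508  0.03077468] [3.35811417 1.11792911 6.33948854] [ 0.18352319 -0.28601327 -0.05039614] 0.03025422980836536
```

View pics/side5.png

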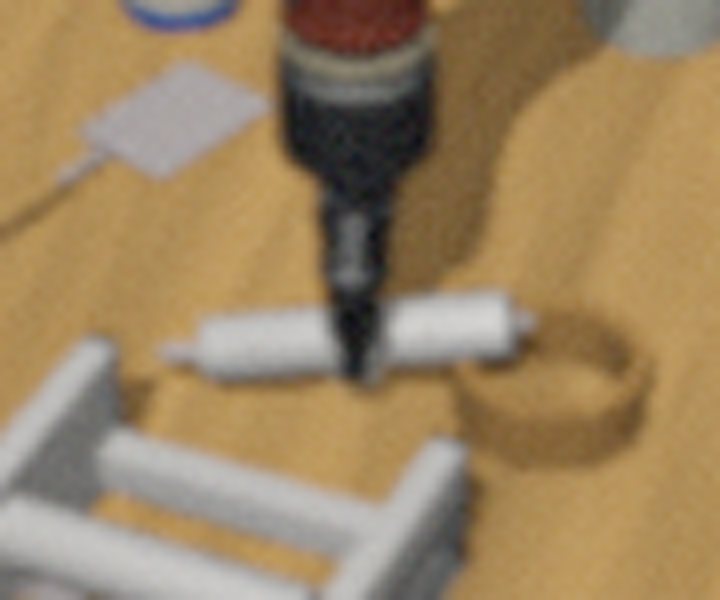

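```bash
python3 -m pendant '[[[1,0,0],0],[[2,0,0],0],[[3,0,0],0],[[4,0,0],0],[[5,0,0],0],[[5.5,0,0],0],[[6,0,0],0],[[6,0,0],0],[[6,0,0],0],[[6,0,0],0]]'
python3 - <<'E'
from h import *
from station import arm,cams
o=arm.observe(); print(o["eef_pos"],o["wrist_force"],o["ft_torque"],o["width"])
c=cams.capture("side"); np.savez(f"side6.npz",**c)
uv=proj(c,[[.5,-.115,.05]])[0].astype(int)
u0,v0=max(0,uv[0]-45),max(0,uv[1]-40); print(u0,v0)
f=c["frame"][v0:uv[1]+35,u0:uv[0]+45]
cv2.imwrite(f"pics/side6.png",cv2.resize(f,None,fx=8,fy=8,interpolation=cv2.INTER_CUBIC)[:,:,::-1])
E
```

```text
t: 10.4
eef_pos: [0.5042, -0.1158, 0.0245]
ee_rot: [-18.0, 89.7, -6.2]
wrist_force: [5.0, 1.0, 5.7]
width: 0.0297
[ 0.50421463 -0.11575937  0.02453521] [5.0002925  0.96527858 5.69237034] [ 0.13799163 -0.60220315 -0.02252396] 0.02970079019469407
224 136
```

View pics/side6.png

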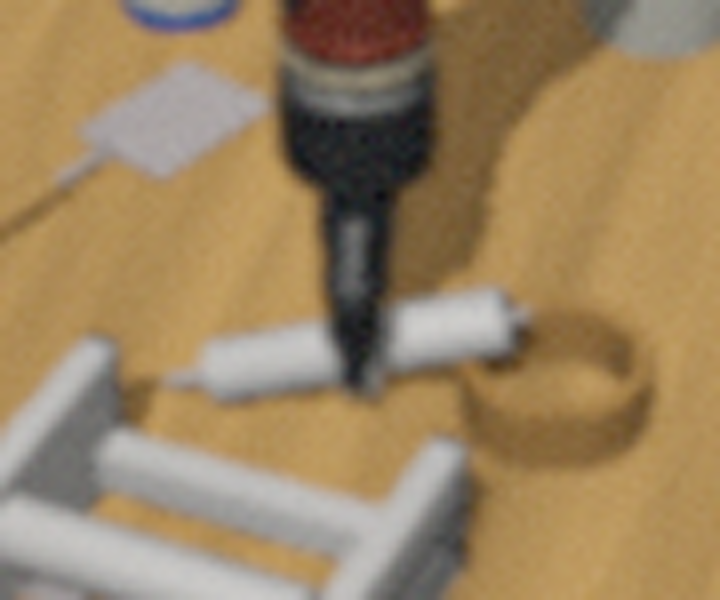

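```bash
cat >> h.py <<'E'
def ray_vplane(c,uv,p,yawdeg):
    r,t=Rt(c); o=-r.T@t; a=np.radians(yawdeg); n=np.array([-np.sin(a),np.cos(a),0])
    uv=np.atleast_2d(uv).astype(float)
    d=np.c_[(uv[:,0]-c["cx"])/c["fx"],(uv[:,1]-c["cy"])/c["fy"],np.ones(len(uv))]@r
    return o+d*((n@(np.asarray(p)-o))/(d@n))[:,None]
E
python3 - <<'E'
from h import *
c=load("side6.npz")
uv=np.array([[167,382],[201,370],[511,318],[530,314]])/8+[224-.45,136-.45]
P=ray_vplane(c,uv,[.5042,-.1158,0],11.9); print(P.round(4))
d=P[3]-P[0]; print(np.linalg.norm(d),np.degrees(np.arctan2(d[2],np.hypot(d[0],d[1]))))
d=P[2]-P[1]; print(np.linalg.norm(d),np.degrees(np.arctan2(d[2],np.hypot(d[0],d[1]))), (P[1]+P[2])/2)
E
```

```text
[[ 0.5963 -0.0964  0.0118]
 [ 0.5795 -0.0999  0.02  ]
 [ 0.4312 -0.1312  0.0574]
 [ 0.4223 -0.1331  0.0601]]
0.1842741785018667 15.198747854221224
0.15611986674029513 13.850703610236057 [ 0.50531596 -0.11556483  0.03868402]
```

```bash
python3 -m pendant '[[[-3,0,0],0],[[-8,0,0],0],[[-15,0,0],0],[[-25,0,0],0],[[-40,0,0],0],[[-60,0,0],0],[[-80,0,0],0],[[-98,0,0],0],[[-108,0,0],0],[[-112,0,0],0]]'
python3 - <<'E'
from h import *
from station import arm,cams
o=arm.observe(); print(o["eef_pos"],o["wrist_force"],o["ft_torque"],o["width"])
c=cams.capture("side"); np.savez(f"side7.npz",**c)
uv=proj(c,[[.5,-.115,.13]])[0].astype(int)
u0,v0=max(0,uv[0]-45),max(0,uv[1]-40); print(u0,v0)
f=c["frame"][v0:uv[1]+35,u0:uv[0]+45]
cv2.imwrite(f"pics/side7.png",cv2.resize(f,None,fx=8,fy=8,interpolation=cv2.INTER_CUBIC)[:,:,::-1])
E
```

```text
t: 11.45
eef_pos: [0.5018, -0.1159, 0.1369]
ee_rot: [-31.2, 89.9, -19.4]
wrist_force: [0.3, 0.7, -3.7]
width: 0.0301
[ 0.50182006 -0.11591836  0.13690678] [ 0.28641674  0.72784348 -3.67701489] [-0.03407819  0.01920972 -0.03946254] 0.030063574118267773
223 119
```

View pics/side7.png

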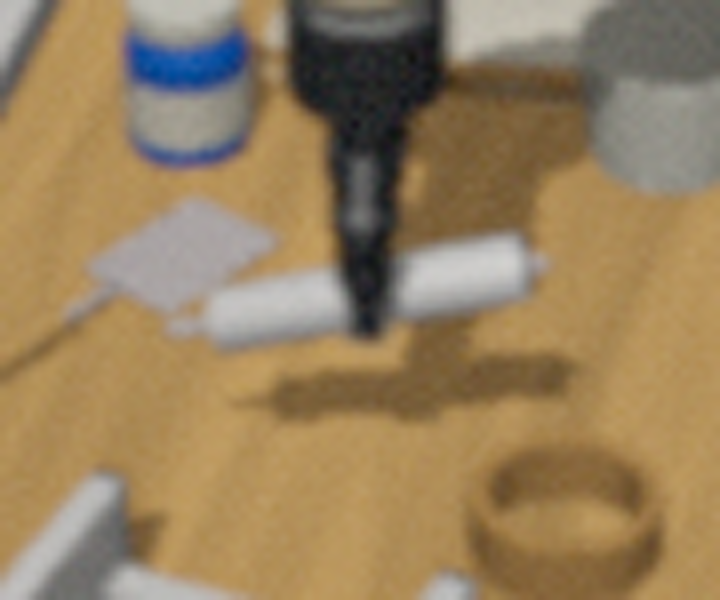

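```bash
cat >> h.py <<'E'
def roller_fit(c,p,yaw,box,smax=60,vmin=110):
    """tube mask -> vertical plane through p; returns pts in (s along yaw, z)"""
    hsv=cv2.cvtColor(c["frame"],cv2.COLOR_RGB2HSV); x0,y0,x1,y1=box
    m=np.zeros(hsv.shape[:2],np.uint8); m[y0:y1,x0:x1]=(hsv[y0:y1,x0:x1,1]<smax)&(hsv[y0:y1,x0:x1,2]>vmin)
    v,u=np.nonzero(m); P=ray_vplane(c,np.c_[u,v],p,yaw); a=np.radians(yaw)
    s=(P[:,:2]-np.asarray(p)[:2])@[np.cos(a),np.sin(a)]; return m,s,P[:,2],np.c_[u,v]
E
python3 - <<'E'
from h import *
c=load("side7.npz"); p=[.5018,-.1159,0]
m,s,z,uv=roller_fit(c,p,11.9,(246,145,294,165))
cv2.imwrite("pics/m7.png",cv2.resize(m[119:194,223:313]*255,None,fx=6,fy=6,interpolation=0))
C=[]
for lo in np.arange(-.1,.11,.008):
    k=(s>=lo)&(s<lo+.008)
    if k.sum()>2: print(round(lo+.004,3),k.sum(),z[k].min().round(4),z[k].max().round(4)); C.append((lo+.004,(z[k].min()+z[k].max())/2))
C=np.array(C)
k=((abs(C[:,0])>.02)&(abs(C[:,0])<.066)); q=np.polyfit(C[k,0],C[k,1],1); print(q,np.degrees(np.arctan(q[0])))
E
```

```text
-0.08 4 0.1629 0.172
-0.072 17 0.149 0.1851
-0.064 18 0.1488 0.185
-0.056 19 0.144 0.1849
-0.048 18 0.1438 0.1802
-0.04 18 0.1436 0.18
-0.032 21 0.1387 0.1798
-0.024 26 0.1385 0.1751
-0.016 13 0.1383 0.1703
0.008 6 0.1283 0.1921
0.016 16 0.1281 0.1649
0.024 18 0.1279 0.1648
0.032 21 0.1277 0.16
0.04 20 0.1227 0.1598
0.048 23 0.1225 0.1866
0.056 26 0.1223 0.1865
0.064 34 0.1173 0.195
0.072 38 0.1218 0.1949
0.08 31 0.1263 0.1947
0.088 7 0.1262 0.1631
[-0.12490813  0.15564692] -7.11983377558103
```

View pics/m7.png

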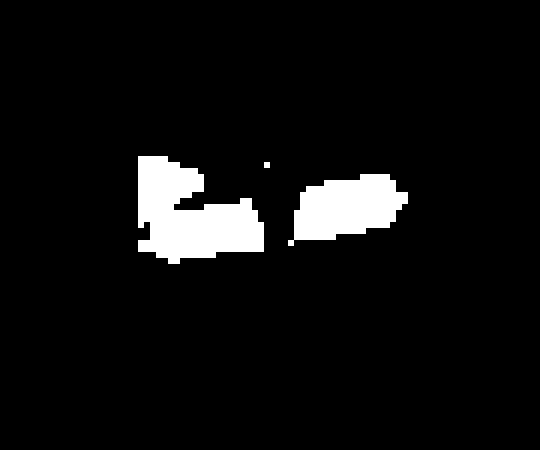

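```bash
python3 - <<'E'
from h import *
from station import arm
print(plan(arm.observe(),[.5034,.0274,.137],-10.2))
E
```

```text
(array([ -0.3, 139.9,  30.7]), [np.float64(21.96), np.float64(-158.04)])
```

```bash
python3 -m pendant '[[[0,10,2],2],[[0,25,5],5],[[0,45,9],8],[[0,65,14],11],[[0,85,19],14],[[0,105,23],17],[[0,122,27],20],[[0,134,29],22],[[0,138,30.5],22],[[0,140,30.5],22]]'
python3 - <<'E'
from h import *
from station import arm,cams
o=arm.observe(); print(o["eef_pos"],o["wrist_force"],o["ft_torque"],o["width"])
print(plan(o,[.5034,.0274,.137],-10.2))
for n in("side","top"):
    c=cams.capture(n); np.savez(f"{n}8.npz",**c)
    uv=proj(c,[[.52,.05,.1]])[0].astype(int)
    u0,v0=max(0,uv[0]-55),max(0,uv[1]-45); print(u0,v0)
    f=c["frame"][v0:uv[1]+40,u0:uv[0]+55]
    cv2.imwrite(f"pics/{n}8.png",cv2.resize(f,None,fx=7,fy=7,interpolation=cv2.INTER_CUBIC)[:,:,::-1])
E
```

```text
t: 12.5
eef_pos: [0.5027, 0.0278, 0.1351]
ee_rot: [-153.3, 89.9, -163.4]
wrist_force: [-0.1, -0.4, -3.1]
width: 0.0303
[0.50274993 0.0277589  0.13513944] [-0.09082404 -0.41297836 -3.10460263] [-0.03947037 -0.01312736 -0.03920234] 0.03026337849778243
(array([-1.9, -0.2,  0.7]), [np.float64(0.07), np.float64(-179.93)])
196 147
183 135
```

View pics/side8.png

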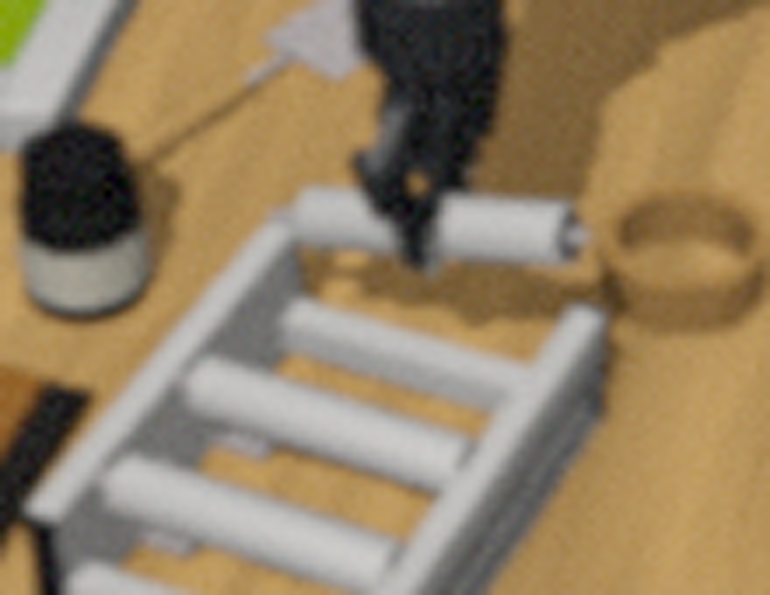

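View pics/top8.png

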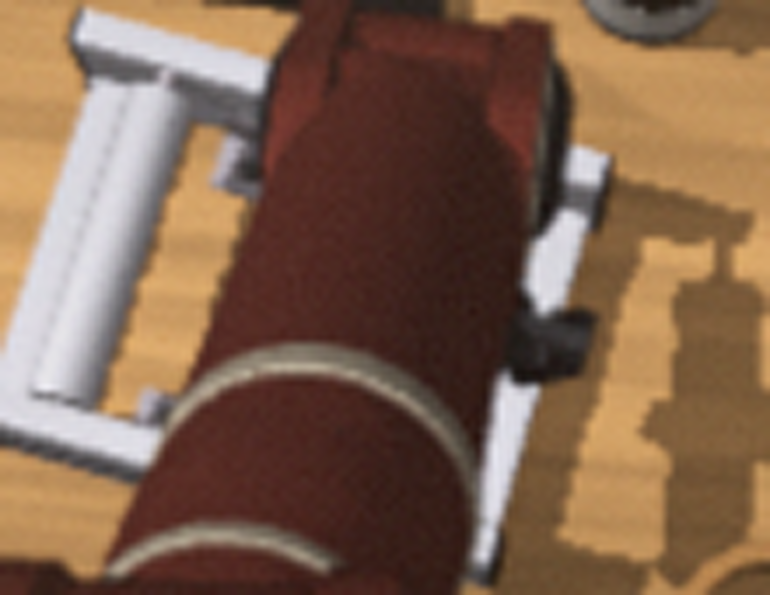

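```bash
python3 -m pendant '[[[5,0,0.7],0],[[12,0,0.7],0],[[19,0,0.7],0],[[26,0,0.7],0],[[32,0,0.7],0],[[37,0,0.7],0],[[41,0,0.7],0],[[44,0,0.7],0],[[45,0,0.7],0],[[45,0,0.7],0]]'
python3 - <<'E'
from h import *
from station import arm,cams
o=arm.observe(); print(o["eef_pos"],o["wrist_force"],o["ft_torque"],o["width"])
print(plan(o,[.5034,.0274,.0798],-10.2))
for n in("side",):
    c=cams.capture(n); np.savez(f"{n}9.npz",**c)
    uv=proj(c,[[.52,.02,.1]])[0].astype(int)
    u0,v0=max(0,uv[0]-45),max(0,uv[1]-35); print(u0,v0)
    f=c["frame"][v0:uv[1]+35,u0:uv[0]+45]
    cv2.imwrite(f"pics/{n}9.png",cv2.resize(f,None,fx=8,fy=8,interpolation=cv2.INTER_CUBIC)[:,:,::-1])
E
```

```text
t: 13.6
eef_pos: [0.5039, 0.0274, 0.0908]
ee_rot: [-49.6, 90.0, -59.8]
wrist_force: [1.2, 0.3, -3.4]
width: 0.03
[0.50390566 0.02740525 0.0907855 ] [ 1.17621619  0.26145958 -3.37515191] [ 0.02807276  0.02916944 -0.00825522] 0.029975786529665913
(array([11. , -0.1, -0.5]), [np.float64(-0.02), np.float64(179.98)])
209 152
```

View pics/side9.png

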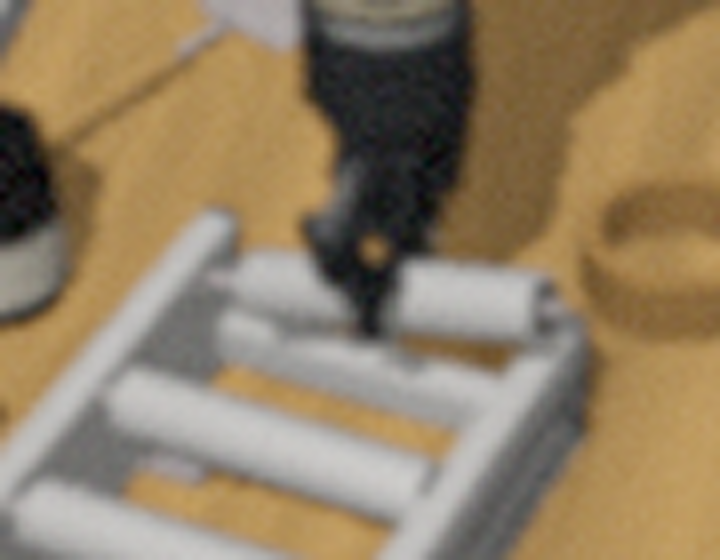

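```bash
cat >> h.py <<'E'
YAW=-10.2; _a=np.radians(YAW); EX=np.array([np.cos(_a),np.sin(_a),0]); EY=np.array([-EX[1],EX[0],0]); EZ=np.array([0,0,1.])
BED=np.array([.5393,.1022,.0062])
def B(x,y,z): return BED+x*EX+y*EY+z*EZ
def mark(c,pts,fn,u0,v0,u1,v1,k=8):
    f=cv2.resize(c["frame"][v0:v1,u0:u1],None,fx=k,fy=k,interpolation=cv2.INTER_CUBIC)[:,:,::-1].copy()
    for (q,col) in pts:
        p=((proj(c,q)[0]-[u0,v0]+.5)*k).round().astype(int); cv2.drawMarker(f,tuple(int(i) for i in p),col,cv2.MARKER_CROSS,14,1)
    cv2.imwrite(fn,f)
E
python3 - <<'E'
from h import *
c=load("side9.npz"); g=np.array([.5039,.0274,.0908+.014]); th=np.radians(13.8)
d=EX*np.cos(th)-EZ*np.sin(th); nn=EX*np.sin(th)+EZ*np.cos(th)
pts=[(g+.099*d,(0,0,255)),(g-.085*d,(0,0,255)),(g+.075*d+.016*nn,(255,0,0)),(g-.075*d+.016*nn,(255,0,0)),(g-.075*d-.016*nn,(255,0,0)),(g+.075*d-.016*nn,(255,0,0))]
for y in(0,.08):
    for x in(-.075,.075): pts.append((B(x,y,.065),(0,255,0)))
for x in (-.0975,-.0815,.0815,.0975): pts.append((B(x,-.125,.075),(0,255,255)))
mark(c,pts,"pics/mk9.png",209,152,299,227)
E
```

```text
(no output)
```

View pics/mk9.png

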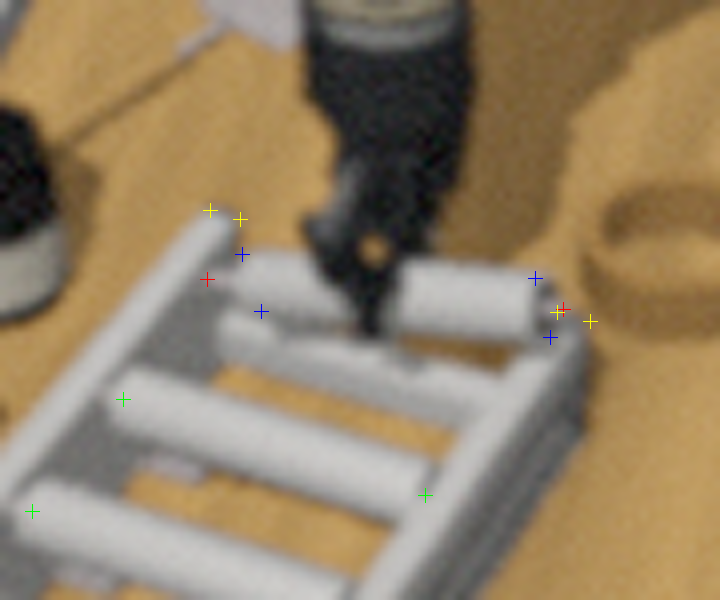

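```bash
python3 - <<'E'
from h import *
c=load("side9.npz")
f=cv2.resize(c["frame"][178:200,230:285],None,fx=14,fy=14,interpolation=cv2.INTER_CUBIC)[:,:,::-1]
cv2.imwrite("pics/z9.png",f)
g=c["frame"].astype(int); 
hs=cv2.cvtColor(c["frame"],cv2.COLOR_RGB2HSV)
for u in list(range(240,248,2))+list(range(260,276,2)):
    print(u,hs[180:198,u,1].tolist(),hs[180:198,u,2].tolist())
E
```

```text
240 [123, 134, 111, 51, 14, 3, 4, 3, 0, 5, 10, 5, 7, 4, 6, 2, 6, 26] [176, 177, 170, 166, 179, 185, 189, 185, 171, 162, 151, 157, 183, 182, 172, 160, 159, 157]
242 [130, 132, 98, 38, 6, 3, 3, 4, 4, 5, 7, 5, 3, 3, 6, 2, 3, 12] [184, 184, 179, 173, 182, 188, 191, 185, 177, 168, 149, 140, 160, 177, 173, 162, 154, 154]
244 [123, 124, 112, 46, 7, 4, 7, 5, 4, 5, 8, 10, 4, 4, 0, 3, 6, 2] [188, 192, 182, 176, 183, 188, 191, 187, 181, 169, 158, 131, 123, 134, 144, 159, 161, 158]
246 [134, 131, 114, 57, 15, 7, 5, 7, 4, 4, 8, 4, 10, 8, 7, 7, 5, 3] [129, 142, 156, 166, 175, 185, 189, 190, 183, 172, 158, 141, 125, 125, 149, 171, 169, 158]
260 [9, 36, 31, 6, 7, 3, 3, 3, 7, 6, 6, 3, 7, 41, 107, 97, 43, 8] [29, 28, 25, 42, 105, 155, 176, 178, 181, 183, 181, 166, 145, 124, 122, 126, 125, 134]
262 [40, 41, 48, 46, 17, 0, 4, 4, 7, 4, 6, 3, 9, 35, 105, 134, 66, 17] [63, 74, 64, 67, 120, 165, 189, 197, 194, 189, 182, 169, 148, 132, 124, 131, 136, 151]
264 [135, 106, 115, 104, 45, 11, 4, 4, 3, 5, 3, 3, 6, 19, 86, 136, 83, 33] [108, 120, 120, 120, 135, 170, 189, 193, 195, 192, 182, 168, 158, 134, 125, 126, 136, 162]
266 [131, 132, 152, 134, 73, 23, 4, 4, 3, 5, 8, 4, 3, 18, 78, 134, 120, 53] [127, 129, 124, 131, 132, 158, 184, 196, 196, 192, 186, 174, 160, 138, 127, 124, 128, 154]
268 [125, 135, 143, 144, 78, 18, 6, 3, 4, 4, 4, 7, 8, 10, 53, 134, 132, 85] [131, 128, 127, 122, 134, 156, 182, 192, 197, 193, 185, 179, 167, 146, 125, 116, 118, 132]
270 [135, 129, 143, 141, 98, 31, 6, 3, 6, 8, 4, 4, 5, 7, 40, 114, 144, 124] [123, 121, 121, 121, 122, 148, 178, 193, 198, 196, 189, 181, 170, 150, 122, 112, 115, 117]
272 [129, 144, 134, 135, 117, 50, 9, 3, 5, 5, 4, 3, 6, 3, 33, 94, 102, 58] [119, 122, 118, 123, 133, 158, 177, 189, 196, 199, 192, 184, 174, 152, 124, 120, 125, 137]
274 [133, 136, 152, 133, 121, 66, 12, 4, 5, 4, 7, 4, 5, 7, 17, 40, 19, 6] [121, 120, 131, 159, 171, 170, 172, 188, 189, 186, 183, 175, 164, 145, 132, 122, 146, 176]
```

View pics/z9.png

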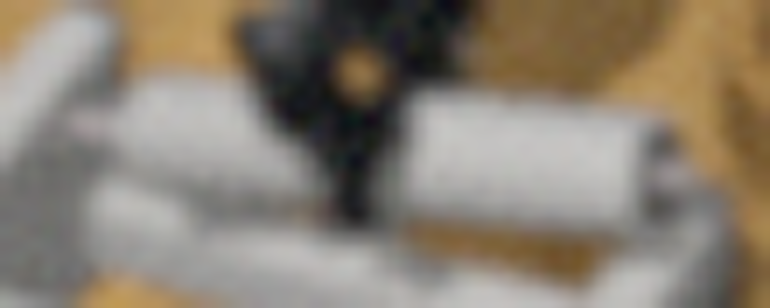

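```bash
python3 -m pendant '[[[3,0,0],0],[[6,0,0],0],[[8,0,0],0],[[10,0,0],0],[[11,0,0],0],[[11,0,0],0],[[11,0,1],0],[[11,0,2],0],[[11,0,3],0],[[11,0,3],0]]'
python3 - <<'E'
from h import *
from station import arm,cams
o=arm.observe(); print(o["eef_pos"],o["wrist_force"],o["ft_torque"],o["width"])
c=cams.capture("side"); np.savez(f"side10.npz",**c)
g=o["eef_pos"]+[0,0,.014]; th=np.radians(13.8)
e=(g-B(0,-.08,.065)); print("grip in empty",(e@EX).round(4),(e@EY).round(4),e[2].round(4))
d=EX*np.cos(th)-EZ*np.sin(th)
mark(c,[(g+.099*d,(0,0,255)),(g-.085*d,(0,0,255)),(B(.0815,-.08,.065),(0,255,0))],"pics/mk10.png",225,165,285,205,13)
E
```

```text
t: 14.65
eef_pos: [0.5071, 0.0268, 0.0799]
ee_rot: [1.6, 90.0, -8.6]
wrist_force: [0.2, 0.3, -3.5]
width: 0.0305
[0.50710885 0.02680804 0.07989045] [ 0.22928802  0.29644936 -3.52470951] [ 0.00790401 -0.01080413  0.00597915] 0.03048088708280471
grip in empty -0.0183 0.0001 0.0227
```

View pics/mk10.png

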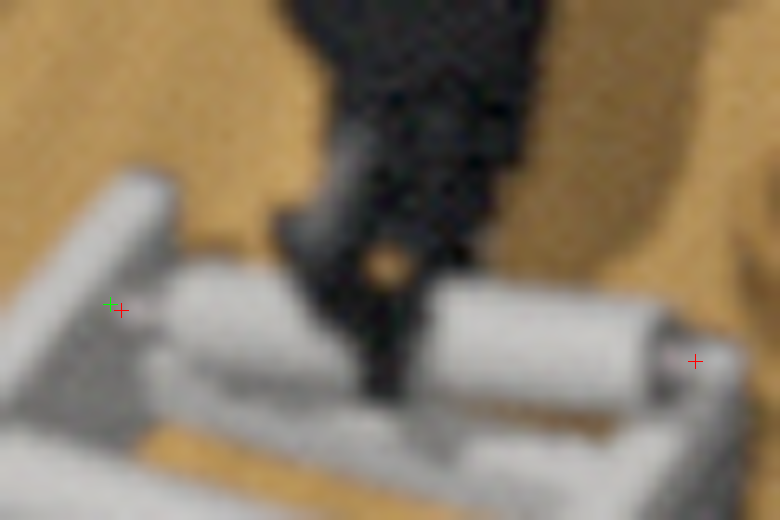

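```bash
python3 -m pendant '[[[0,0,1],0],[[0,0,2],0],[[0,0,3],0],[[0,0,4],0],[[0,0,5],0],[[0,0,6],0],[[0,0,7],0],[[0,0,8],0],[[0,0,8],0],[[0,0,8],0]]'
cat > st.py <<'E'
from h import *
from station import arm,cams
import sys
o=arm.observe(); print(o["eef_pos"].round(4),"F bed",(o["wrist_force"]@EX).round(2),(o["wrist_force"]@EY).round(2),o["wrist_force"][2].round(2),"T",(o["ft_torque"]@EX).round(3),(o["ft_torque"]@EY).round(3),o["width"].round(4))
g=o["eef_pos"]+[0,0,.014]; e=(g-B(0,-.08,.065)); print("grip in empty",(e@EX).round(4),(e@EY).round(4),e[2].round(4))
if len(sys.argv)>1:
    n=sys.argv[1]; c=cams.capture("side"); np.savez(f"side{n}.npz",**c)
    mark(c,[],f"pics/s{n}.png",225,165,285,205,13)
E
python3 st.py 11
```

```text
t: 15.7
eef_pos: [0.5146, 0.0254, 0.0798]
ee_rot: [-152.0, 90.0, -162.2]
wrist_force: [-0.7, -0.1, -3.0]
width: 0.0302Traceback (most recent call last):
  File "st.py", line 4, in <module>
    o=arm.observe(); print(o["eef_pos"].round(4),"F bed",(o["wrist_force"]@EX).round(2),(o["wrist_force"]@EY).round(2),o["wrist_force"][2].round(2),"T",(o["ft_torque"]@EX).round(3),(o["ft_torque"]@EY).round(3),o["width"].round(4))
                                                                                                                                                                                                                  ^^^^^^^^^^^^^^^^
AttributeError: 'float' object has no attribute 'round'
```

```bash
sed -i 's/o\["width"\].round(4)/round(float(o["width"]),4)/' st.py; python3 st.py 11
```

```text
[0.5146 0.0254 0.0798] F bed -0.65 -0.19 -2.95 T 0.051 0.042 0.0302
grip in empty -0.0107 0.0001 0.0226
```

View pics/s11.png

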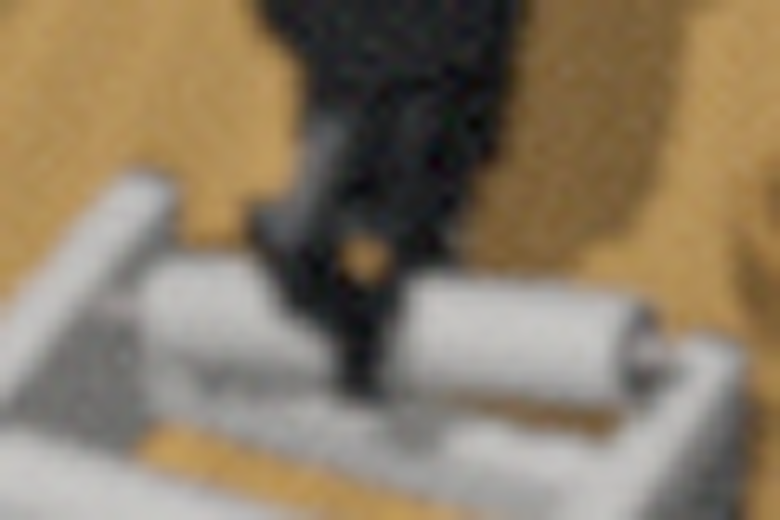

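```bash
python3 -m pendant '[[[0,0,1],0],[[0,0,2],0],[[0,0,3],0],[[0,0,4],0],[[0,0,4],0],[[0,0,4],0],[[0,0,4],0],[[0,0,4],0],[[0,0,4],0],[[0,0,4],0]]'
python3 st.py
```

```text
t: 16.75
eef_pos: [0.5186, 0.0247, 0.0798]
ee_rot: [-153.8, 90.0, -164.0]
wrist_force: [0.9, 0.1, -4.3]
width: 0.03
[0.5186 0.0247 0.0798] F bed 0.87 0.26 -4.31 T -0.055 -0.017 0.03
grip in empty -0.0067 0.0001 0.0226
```

```bash
python3 -m pendant '[[[0,0,1],0],[[0,0,2],0],[[0,0,3],0],[[0,0,4],0],[[0,0,4],0],[[0,0,4],0],[[0,0,4],0],[[0,0,4],0],[[0,0,4],0],[[0,0,4],0]]'
python3 st.py 13
```

```text
t: 17.75
eef_pos: [0.522, 0.0241, 0.0797]
ee_rot: [-171.3, 89.9, 178.5]
wrist_force: [-2.9, 0.4, -2.9]
width: 0.0301
[0.522  0.0241 0.0797] F bed -2.97 -0.1 -2.89 T 0.003 0.624 0.0301
grip in empty -0.0032 0.0001 0.0225
```

View pics/s13.png

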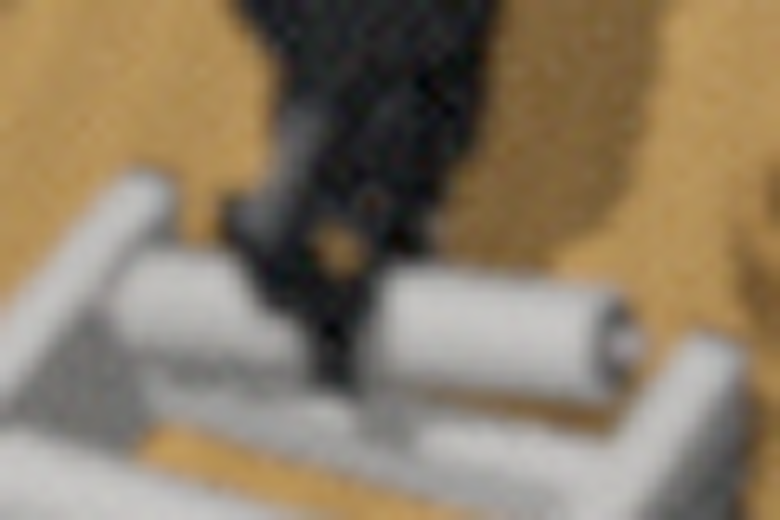

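```bash
python3 -m pendant '[[[0.4,0,1],0],[[0.8,0,2],0],[[1.2,0,3],0],[[1.6,0,4],0],[[2,0,5],0],[[2.4,0,6],0],[[2.8,0,7],0],[[3.2,0,8],0],[[3.2,0,8],0],[[3.2,0,8],0]]'
python3 st.py 14
```

```text
t: 18.8
eef_pos: [0.5295, 0.0227, 0.0765]
ee_rot: [-174.3, 89.9, 175.4]
wrist_force: [-5.5, 1.8, -0.0]
width: 0.0299
[0.5295 0.0227 0.0765] F bed -5.69 0.77 -0.01 T -0.021 1.088 0.0299
grip in empty 0.0045 0.0 0.0193
```

View pics/s14.png

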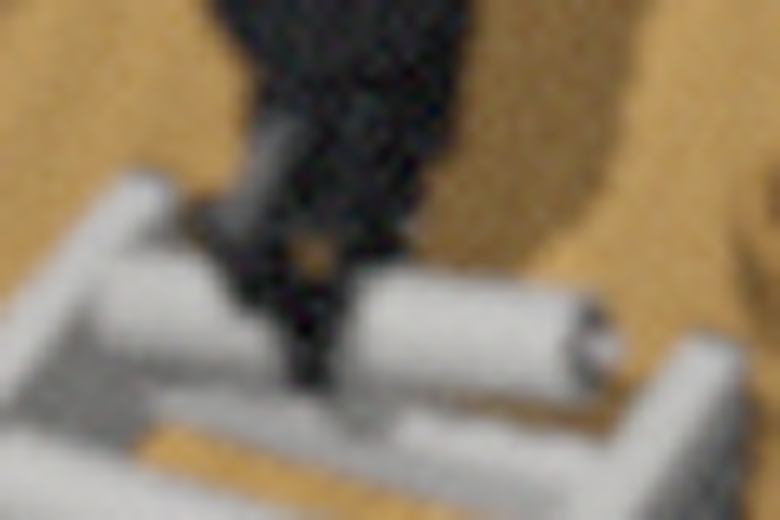

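```bash
python3 - <<'E'
from h import *
for n,px,gx in ((10,[(707,362),(655,345)],-18.3),(13,[(645,345),(605,335)],-3.2),(14,[(625,352),(583,338)],4.5)):
    c=load(f"side{n}.npz")
    uv=np.array(px)/13+[225-.5,165-.5]
    P=ray_vplane(c,uv,B(0,-.08,0),YAW)-B(0,-.08,.065)
    print(n,[( (p@EX*1000).round(1),(p[2]*1000).round(1)) for p in P], "rel grip",(P@EX*1000-gx).round(1))
c=load("side14.npz")
f=cv2.resize(c["frame"][180:210,228:290],None,fx=12,fy=12,interpolation=cv2.INTER_CUBIC)[:,:,::-1].copy()
cv2.imwrite("pics/z14.png",f)
from scipy.ndimage import map_coordinates
for nm in ("side0","side14"):
    c=load(nm+".npz"); g=c["frame"].astype(float).mean(2); X=np.arange(-.11,.11,.0005); z=.0812
    for (y0,y1) in ((-.12,-.10),(-.07,-.04),(-.04,.0),(.02,.06)):
        pr=0
        for y in np.linspace(y0,y1,30):
            uv=proj(c,np.array([B(x,y,.075) for x in X])); pr=pr+map_coordinates(g,[uv[:,1],uv[:,0]],order=1)/30
        gr=np.gradient(pr); print(nm,y0,[(round(float(X[i]*1000),1),round(float(gr[i]),1)) for i in range(2,len(X)-2) if abs(gr[i])>1.2 and abs(gr[i])==abs(gr[max(0,i-8):i+9]).max()])
E
```

```text
10 [(np.float64(-104.2), np.float64(43.9)), (np.float64(-88.9), np.float64(44.5))] rel grip [-85.9 -70.6]
13 [(np.float64(-85.9), np.float64(43.5)), (np.float64(-74.0), np.float64(42.8))] rel grip [-82.7 -70.8]
14 [(np.float64(-80.0), np.float64(38.9)), (np.float64(-67.4), np.float64(39.5))] rel grip [-84.5 -71.9]
side0 -0.12 [(-97.0, 4.4), (-77.0, -2.7), (51.0, -1.7), (82.5, 3.8), (101.0, -2.4)]
side0 -0.07 [(-97.0, 4.5), (55.0, -2.9), (82.5, 3.9), (101.0, -2.7)]
side0 -0.04 [(-97.0, 4.2), (-79.0, -2.6), (83.0, 3.6), (101.0, -2.9)]
side0 0.02 [(-97.0, 4.3), (-78.0, -3.1), (39.5, -1.3), (81.5, 4.1), (104.0, -3.0)]
side14 -0.12 [(-96.0, 4.1), (-78.0, -3.1), (-57.0, -1.6), (-48.0, 4.8), (12.5, -5.1), (26.0, 1.6), (35.5, -1.7), (54.5, 1.7), (81.5, 3.9), (100.5, -2.3)]
side14 -0.07 [(-96.5, 4.3), (-22.0, -1.9), (17.5, 1.5), (84.0, 3.3), (102.0, -2.7)]
side14 -0.04 [(-97.0, 4.2), (-79.5, -2.6), (83.0, 3.5), (101.0, -3.0)]
side14 0.02 [(-97.0, 4.3), (-78.0, -3.0), (39.5, -1.3), (82.0, 3.9), (102.0, -3.0), (108.5, -3.2)]
```

View pics/z14.png

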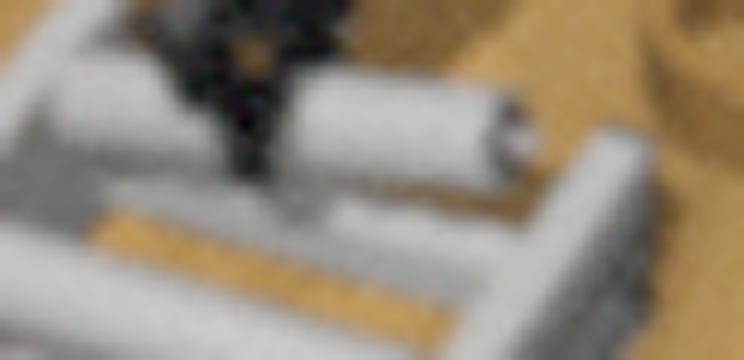

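```bash
python3 -m pendant '[[[0.8,0,0.4],0],[[1.6,0,0.8],0],[[2.4,0,1.1],0],[[3.2,0,1.4],0],[[4,0,1.7],0],[[4.8,0,2],0],[[5.6,0,2.3],0],[[6.4,0,2.5],0],[[7,0,2.6],0],[[7,0,2.6],0]]'
python3 st.py 15
```

```text
t: 19.85
eef_pos: [0.5327, 0.0222, 0.0702]
ee_rot: [154.3, 90.0, 144.0]
wrist_force: [-6.6, 1.0, 3.7]
width: 0.0302
[0.5327 0.0222 0.0702] F bed -6.69 -0.16 3.73 T -0.072 1.011 0.0302
grip in empty 0.0077 0.0001 0.013
```

View pics/s15.png

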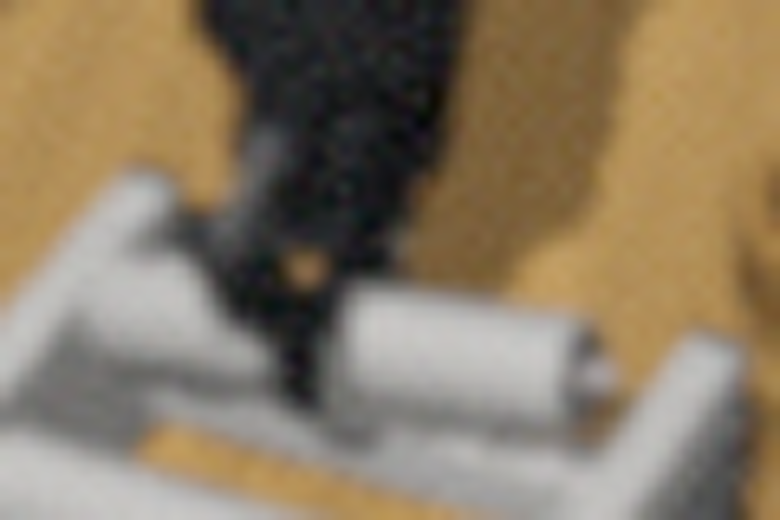

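```bash
python3 -m pendant '[[[0.6,0,0.1],0],[[1.2,0,0.2],0],[[1.8,0,0.2],0],[[2.4,0,0.3],0],[[3,0,0.3],0],[[3.6,0,0.4],0],[[4.2,0,0.4],0],[[4.6,0,0.5],0],[[4.6,0,0.5],0],[[4.6,0,0.5],0]]'
python3 st.py 16; python3 - <<'E'
from h import *
c=load("side16.npz")
mark(c,[(B(-.0815,y,.075),(0,255,0)) for y in (-.12,-.1,-.08,-.06)]+[(B(-.0815,-.08,.065),(0,0,255))],"pics/z16.png",250,175,290,205,18)
E
```

```text
t: 20.9
eef_pos: [0.5328, 0.0222, 0.0656]
ee_rot: [174.6, 89.9, 164.4]
wrist_force: [-7.7, 2.1, 3.2]
width: 0.0301
[0.5328 0.0222 0.0656] F bed -7.97 0.69 3.21 T -0.071 1.066 0.0301
grip in empty 0.0078 0.0001 0.0084
```

View pics/z16.png

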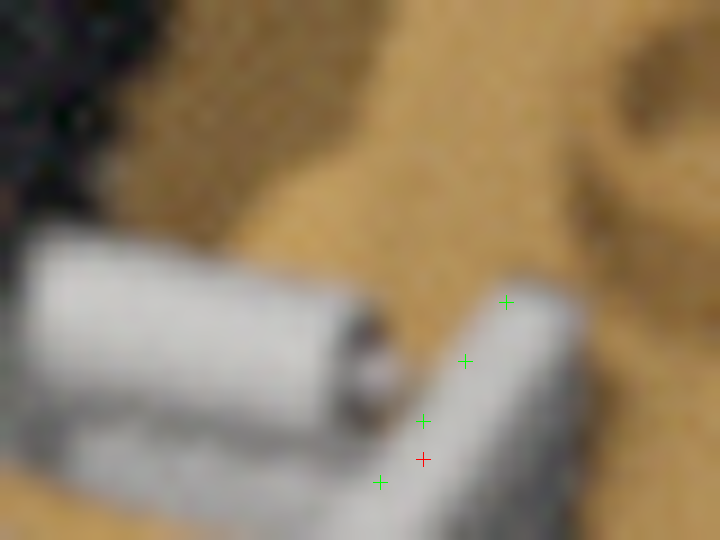

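```bash
python3 -m pendant '[[[0.5,0,0.1],0],[[1,0,0.1],0],[[1.5,0,0.2],0],[[2,0,0.2],0],[[2.5,0,0.2],0],[[3,0,0.2],0],[[3.5,0,0.2],0],[[4,0,0.2],0],[[4,0,0.2],0],[[4,0,0.2],0]]'
python3 st.py 17; python3 - <<'E'
from h import *
c=load("side17.npz")
mark(c,[],"pics/z17.png",250,175,290,205,18)
E
```

```text
t: 21.95
eef_pos: [0.5324, 0.0223, 0.0613]
ee_rot: [-179.2, 89.9, 170.6]
wrist_force: [-7.8, 1.1, 3.0]
width: 0.03
[0.5324 0.0223 0.0613] F bed -7.86 -0.3 3.0 T -0.033 1.149 0.03
grip in empty 0.0074 0.0001 0.0041
```

View pics/z17.png

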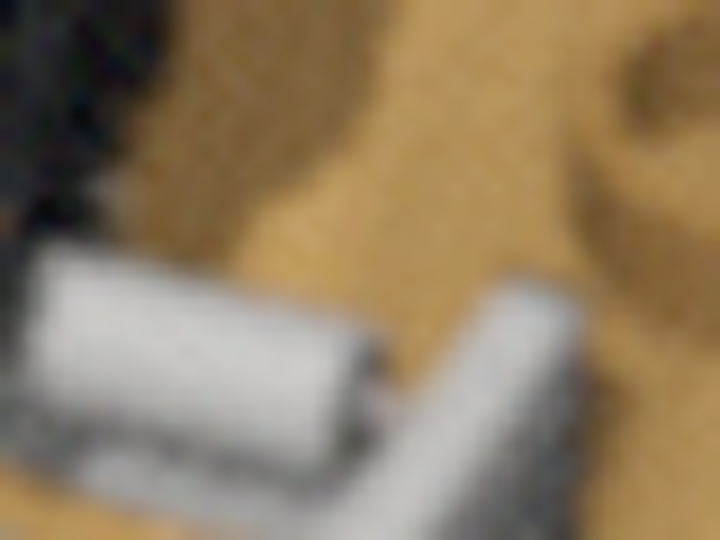

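```bash
python3 -m pendant '[[[0,0,0.4],0],[[0.3,0,0.7],0],[[1,0,0.8],0],[[1.6,0,0.8],0],[[2.2,0,0.8],0],[[2.8,0,0.8],0],[[3.4,0,0.8],0],[[4,0,0.8],0],[[4,0,0.8],0],[[4,0,0.8],0]]'
python3 st.py 18; python3 - <<'E'
from h import *
c=load("side18.npz")
mark(c,[],"pics/z18.png",225,172,290,210,12)
E
```

```text
t: 23.0
eef_pos: [0.5325, 0.0222, 0.0571]
ee_rot: [-176.5, 89.8, 173.2]
wrist_force: [-8.2, 0.8, 2.1]
width: 0.0299
[0.5325 0.0222 0.0571] F bed -8.27 -0.63 2.12 T 0.026 1.319 0.0299
grip in empty 0.0075 0.0001 -0.0001
```

View pics/z18.png

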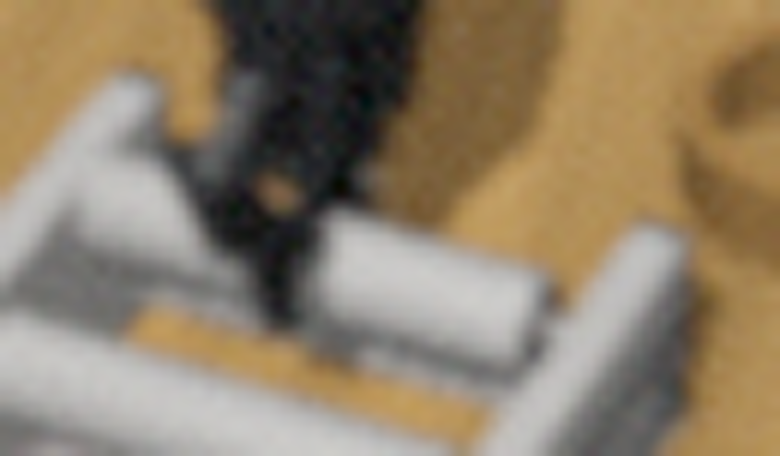

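```bash
cat > tilt.py <<'E'
from h import *
import sys
c=load(sys.argv[1]); gx,gz=float(sys.argv[2]),float(sys.argv[3])
f=c["frame"].astype(float).mean(2)
from scipy.ndimage import map_coordinates
# sample vertical profiles in the vertical plane y=-80: intensity vs z at several x; find top edge
cen=[]
for x in list(np.arange(.022,.066,.004)+gx-.09*0):
    pass
Z=np.arange(-.05,.05,.0005)
for s in list(np.arange(-.068,-.02,.004))+list(np.arange(.026,.068,.004)):
    uv=proj(c,np.array([B(gx+s,-.08,.065+gz+z) for z in Z]))
    hs=cv2.cvtColor(c["frame"],cv2.COLOR_RGB2HSV).astype(float)
    v=map_coordinates(hs[...,2],[uv[:,1],uv[:,0]],order=1); sa=map_coordinates(hs[...,1],[uv[:,1],uv[:,0]],order=1)
    k=np.nonzero((sa[::-1][:130]<60)&(v[::-1][:130]>110))[0]
    top=Z[::-1][k[0]] if len(k) else np.nan
    gr=np.gradient(v); w=(Z<.0)&(Z>-.04); lo=Z[w][np.argmax(gr[w])]
    cen.append((s,top,lo)); 
cen=np.array(cen); print((cen*1000).round(1).tolist())
for j in(1,2):
    k=np.isfinite(cen[:,j]); 
    for _ in range(3):
        q=np.polyfit(cen[k,0],cen[k,j],1); r=abs(cen[:,j]-np.polyval(q,cen[:,0])); k=np.isfinite(r)&(r<max(.0015,np.nanmedian(r)*2))
    print(j,k.sum(),"tilt",-np.degrees(np.arctan(q[0])).round(2),"at0",(q[1]*1000).round(1))
E
python3 tilt.py side18.npz .0075 0; python3 tilt.py side16.npz .0078 .0084
python3 - <<'E'
E
```

```text
[[-68.0, 23.5, -7.0], [-64.0, 23.5, -14.5], [-60.0, 23.0, -16.0], [-56.0, 23.0, -21.0], [-52.0, 23.0, -22.5], [-48.0, 23.0, -15.5], [-44.0, 23.5, -17.0], [-40.0, 24.5, -22.0], [-36.0, 24.5, -15.5], [-32.0, 24.5, -16.5], [-28.0, 24.5, -21.5], [-24.0, 26.0, -15.0], [26.0, 49.0, -18.0], [30.0, 45.5, -23.0], [34.0, 37.5, -16.0], [38.0, 33.0, -17.5], [42.0, 6.5, -19.0], [46.0, 16.0, -24.0], [50.0, 49.5, -17.0], [54.0, 49.5, -21.5], [58.0, 49.5, -23.0], [62.0, 49.5, -24.5], [66.0, 49.5, -21.0]]
1 13 tilt -5.37 at0 28.3
2 21 tilt 2.07 at0 -18.9
[[-68.0, 29.5, -1.0], [-64.0, 29.0, -9.0], [-60.0, 28.5, -13.5], [-56.0, 28.5, -7.0], [-52.0, 28.0, -11.5], [-48.0, 28.0, -10.0], [-44.0, 28.0, -11.5], [-40.0, 27.5, -16.0], [-36.0, 27.5, -9.5], [-32.0, 27.5, -14.0], [-28.0, 27.5, -12.0], [-24.0, 27.0, -13.5], [26.0, 49.5, -22.0], [30.0, 44.0, -23.5], [34.0, 36.0, -20.0], [38.0, -3.5, -21.5], [42.0, 7.5, -22.5], [46.0, 13.5, -27.5], [50.0, 42.0, -20.5], [54.0, 45.0, -22.0], [58.0, 45.0, -23.5], [62.0, 44.0, -26.5], [66.0, 41.5, -29.5]]
1 13 tilt -3.34 at0 31.0
2 18 tilt 7.83 at0 -16.8
```

```bash
python3 -m pendant '[[[0,0,-0.4],0],[[0,0,-0.8],0],[[0,0,-1.2],0],[[0,0,-1.6],0],[[0,0,-2],0],[[0,0,-2.4],0],[[0,0,-2.8],0],[[0,0,-3.2],0],[[0,0,-3.2],0],[[0,0,-3.2],0]]'
python3 st.py
```

```text
t: 24.05
eef_pos: [0.5303, 0.0226, 0.0572]
ee_rot: [-178.1, 89.9, 171.7]
wrist_force: [-7.4, 2.1, 0.9]
width: 0.0302
[0.5303 0.0226 0.0572] F bed -7.67 0.71 0.95 T -0.061 1.086 0.0302
grip in empty 0.0052 0.0001 -0.0
```

```bash
python3 -m pendant '[[[0,0,-0.5],0],[[0,0,-1],0],[[0,0,-1.5],0],[[0,0,-2],0],[[0,0,-2.5],0],[[0,0,-3],0],[[0,0,-3],0],[[0,0,-3],0],[[0,0,-3],0],[[0,0,-3],0]]'
python3 st.py 20; python3 - <<'E'
from h import *
c=load("side20.npz")
mark(c,[],"pics/z20.png",225,172,290,210,12)
E
```

```text
t: 25.05
eef_pos: [0.5274, 0.0232, 0.057]
ee_rot: [-174.8, 89.9, 175.0]
wrist_force: [-6.2, 1.3, -0.1]
width: 0.0302
[0.5274 0.0232 0.057 ] F bed -6.35 0.15 -0.14 T -0.043 0.805 0.0302
grip in empty 0.0023 0.0001 -0.0002
```

View pics/z20.png

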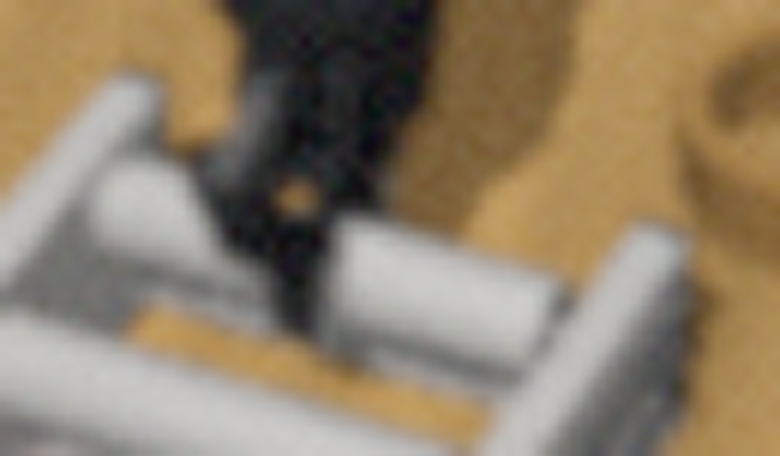

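```bash
python3 -m pendant '[[[0,0,-0.5],0],[[0,0,-1],0],[[0,0,-1.5],0],[[0,0,-2],0],[[0,0,-2.5],0],[[0,0,-3],0],[[0,0,-3],0],[[0,0,-3],0],[[0,0,-3],0],[[0,0,-3],0]]'
python3 st.py
```

```text
t: 26.1
eef_pos: [0.5252, 0.0235, 0.057]
ee_rot: [-166.6, 90.0, -176.8]
wrist_force: [-4.1, 1.2, -0.1]
width: 0.0302
[0.5252 0.0235 0.057 ] F bed -4.22 0.43 -0.12 T -0.031 0.655 0.0302
grip in empty 0.0001 0.0001 -0.0002
```

```bash
python3 -m pendant '[[[0,0,-0.3],0],[[0,0,-0.6],0],[[0,0,-0.6],0],[[0,0,-0.6],0],[[0,0,-0.6],0],[[0,0,-0.6],0],[[0,0,-0.6],0],[[0,0,-0.6],0],[[0,0,-0.6],0],[[0,0,-0.6],0]]'
python3 st.py 22; python3 - <<'E'
from h import *
c=load("side22.npz")
mark(c,[],"pics/z22.png",225,172,290,210,12)
E
```

```text
t: 27.1
eef_pos: [0.5248, 0.0236, 0.057]
ee_rot: [-25.9, 90.0, -36.1]
wrist_force: [-4.7, 1.4, -1.2]
width: 0.0301
[0.5248 0.0236 0.057 ] F bed -4.85 0.57 -1.23 T -0.021 0.57 0.0301
grip in empty -0.0003 0.0001 -0.0002
```

View pics/z22.png

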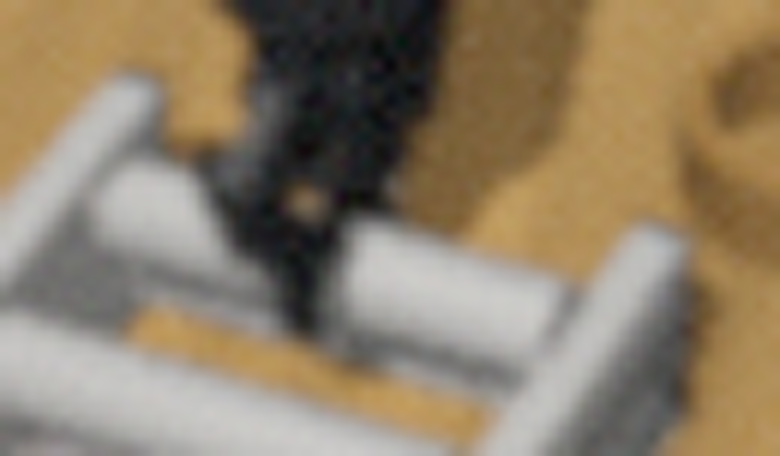

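```bash
python3 -m pendant '[[[0,0,-0.4],0],[[0,0,-0.8],0],[[0,0,-1.2],0],[[0,0,-1.6],0],[[0,0,-2],0],[[0,0,-2],0],[[0,0,-2],0],[[0,0,-2],0],[[0,0,-2],0],[[0,0,-2],0]]'
python3 st.py
```

```text
t: 28.15
eef_pos: [0.5236, 0.0238, 0.0571]
ee_rot: [3.0, 89.9, -7.3]
wrist_force: [-0.8, 0.1, -4.4]
width: 0.0303
[0.5236 0.0238 0.0571] F bed -0.81 -0.03 -4.4 T 0.017 -0.281 0.0303
grip in empty -0.0016 0.0001 -0.0001
```

```bash
python3 -m pendant '[[[0,0,0],0],[[0,0,0],0],[[0,0,0],0],[[0,0,0],0],[[0,0,0],0],[[0,0,0],0],[[0,0,0],0],[[0,0,0],0],[[0,0,0],0],[[0,0,0],0]]' 0.6
python3 st.py 24; python3 - <<'E'
from h import *
c=load("side24.npz")
mark(c,[],"pics/z24.png",225,172,290,210,12)
E
```

```text
t: 29.15
eef_pos: [0.5228, 0.0239, 0.057]
ee_rot: [-141.0, 90.0, -151.3]
wrist_force: [0.0, -0.1, 0.0]
width: 0.0514
[0.5228 0.0239 0.057 ] F bed 0.05 -0.11 0.02 T -0.013 -0.021 0.0514
grip in empty -0.0024 0.0001 -0.0002
```

View pics/z24.png

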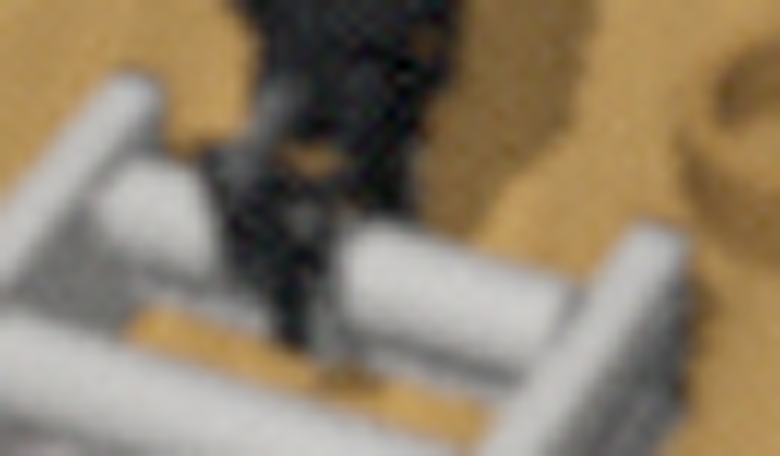

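Released, and the roller stayed in place with no force on the tool. I'll retreat straight up and then aside.

```bash
python3 -m pendant '[[[-5,0,0],0],[[-15,0,0],0],[[-30,0,0],0],[[-50,0,0],0],[[-75,0,0],0],[[-105,0,0],0],[[-135,0,0],0],[[-160,0,0],0],[[-175,0,0],0],[[-180,0,0],0]]'
python3 -m pendant '[[[0,-20,0],0],[[0,-60,0],0],[[0,-105,0],0],[[0,-150,0],0],[[0,-195,0],0],[[0,-235,0],0],[[0,-265,0],0],[[0,-285,0],0],[[0,-295,0],0],[[0,-300,0],0]]'
python3 - <<'E'
from h import *
from station import arm,cams
print(arm.observe()["eef_pos"])
for n in("side","top"):
    c=cams.capture(n); np.savez(f"{n}25.npz",**c)
    uv=proj(c,[[.52,.08,.07]])[0].astype(int)
    u0,v0=uv[0]-55,uv[1]-42; mark(c,[],f"pics/{n}25.png",u0,v0,uv[0]+55,uv[1]+42,7)
E
```

```text
t: 30.2
eef_pos: [0.5238, 0.0239, 0.2397]
ee_rot: [15.5, 89.7, 5.2]
wrist_force: [0.4, -0.4, 0.0]
width: 0.0515
t: 31.2
eef_pos: [0.469, -0.2717, 0.2366]
ee_rot: [160.5, 89.9, 150.3]
wrist_force: [0.4, 0.9, 0.0]
width: 0.0511
[ 0.46904992 -0.27167049  0.23664464]
```

View pics/side25.png

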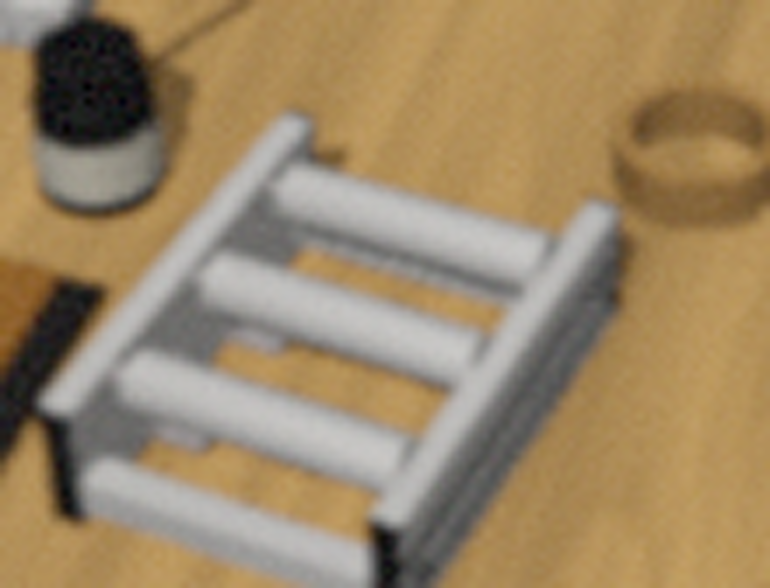

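View pics/top25.png

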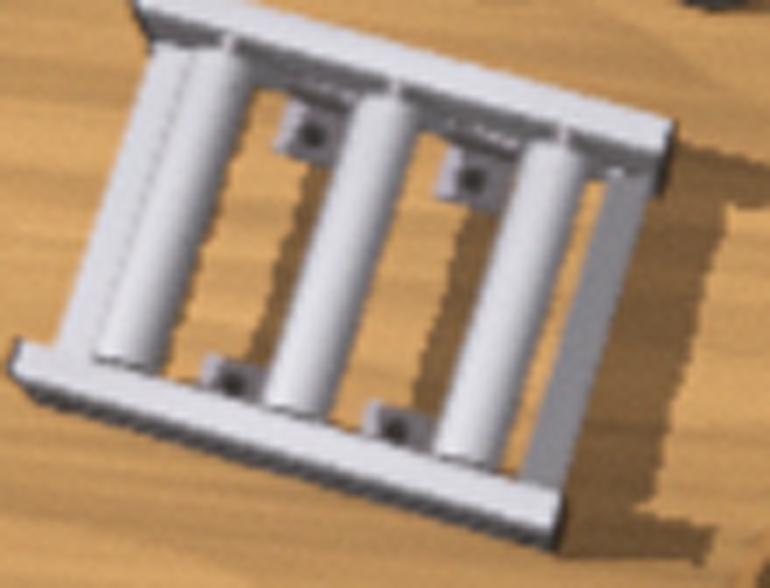

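```bash
python3 - <<'E'
from h import *
from station import arm
c=load("side25.npz"); W=cloud(c); P=W[165:200,270:312].reshape(-1,3); P=P[(P[:,2]>.028)&(P[:,2]<.06)&(P[:,1]<-.06)]
(cx,cy),r=cv2.minEnclosingCircle(P[:,:2].astype(np.float32)); print("tape",cx,cy,r)
o=arm.observe(); print(o["t"],abs(o["joint_velocities"]).max())
arm.sign_off()
E
```

```text
tape 0.40938302874565125 -0.13495324552059174 0.05211213603615761
31.3 1.1297075101104281
the job is handed in; nothing more can be done
```

The loose roller is fitted in the empty place at the bed's right end and released. I handed the job in at 31.3 s, and no verdict was reported.

- **What I did:** I gripped the roller at its middle. The tool cannot tilt, so I pressed the short end lightly (about 10 N) on the tape roll, which turned the roller in the jaws to about 14°. The sprung pin went into the far recess. I pushed the spring in about 14 mm while swinging the short end down inside the near rail, then let it slide home.
- **Forces:** The highest load I read from roller on bed was about 10–11 N, against the 20 N limit. Readings came only at the end of each move. The sideways force fell from about 8 N to about 1 N as the short pin seated, and to zero on release.
- **Last pictures:** From both cameras the roller lies parallel to the two fitted rollers, at the same height and spacing. The tape is within about 2 mm of where it started, by the side camera. I did not measure the other bystanders. The arm is clear of everything.
- **What disagreed:** In the side camera the bed appeared 1–2 mm further from the robot than I had worked out. The seating positions pointed the same way, by up to about 4 mm. My edge-based tilt estimates also differed by about 4°. Because of this I relied on forces rather than camera positions for the insertion. I did not measure the pin tips against the recess floors directly.

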